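# Stack the ring weights, weigh them on the hand scale and set them on the mat

## Task

Stack every ceramic ring weight on the steel spindle, widest at the bottom and each fully home. Then take the spring hand scale from its stand by the handle, slip its fork under the spindle's head, lift until the whole load hangs clear of the sill and hold it still for two seconds so the scale settles, and carry it hanging on the scale to the cork mat, setting it down upright in the middle with the rings still stacked. Unhook the scale and hang it back in its stand by its ears; never lift the spindle with the fingers, and leave the other things on the sill where they are.

Things in the scene. Friction and masses are not known exactly. Their poses are not given: they have to be found in the camera images.
- ring0_center (a point): centre, half-way up, of the widest white ceramic ring weight: flat ring 66 mm across, 12 mm high, hole 26 mm across; lies flat on the sill at the start, z axis along its hole. Any of the four ring weights may be absent in a run.
- ring1_center (a point): centre, half-way up, of the second widest white ceramic ring weight: flat ring 59 mm across, 12 mm high, hole 26 mm across; lies flat on the sill at the start, z axis along its hole. Any of the four ring weights may be absent in a run.
- ring2_center (a point): centre, half-way up, of the third widest white ceramic ring weight: flat ring 52 mm across, 12 mm high, hole 26 mm across; lies flat on the sill at the start, z axis along its hole. Any of the four ring weights may be absent in a run.
- ring3_center (a point): centre, half-way up, of the narrowest white ceramic ring weight: flat ring 45 mm across, 12 mm high, hole 26 mm across; lies flat on the sill at the start, z axis along its hole. Any of the four ring weights may be absent in a run.
- carrier: loose steel spindle, 0.29 to 0.43 kg: round base 80 mm across, 10 mm high; post 20 mm across from 10 to 54 mm up, tapering to a neck 10 mm across from 58 to 72 mm up; on it a round head 20 mm across, top at 78 mm. Rings pass the head with 3 mm to spare all round and slide freely down to the base. Origin: centre of its underside, z up
- neck (a point): middle of the spindle's neck, 65 mm above its underside, on its axis
- scale: spring hand scale with its hook, together 0.19 kg, hanging in its stand at the start. Origin: centre of the underside of its black case (26 mm along x, 44 mm along y, 50 mm high), z up. Two ears, 16 mm along x and 8 mm thick, stick out to 40 mm either way along y and rest on the stand
- scale_grip (a point): middle of the scale's grey handle, 73 mm above the case's underside, on its vertical axis: an upright slab 16 mm thick along the scale's x, 40 mm wide along y, from 50 to 88 mm above the case's underside, capped by a rim 22 mm thick along x, 46 mm wide, top at 95 mm. Grasp it from above, fingers closing along the scale's x.
- scale_ears (a point): point on the scale's axis level with the underside of its ears, 21 mm above the case's underside; meets stand_seat when hung up. Axes as the scale's
- fork (a point): centre of the hook's level fork plate (5 mm thick), straight below the handle, 46.5 mm below the case's underside when unloaded; the spindle's neck goes here. Plate 28 mm wide; slot 14 mm wide, open to the scale's +x; prongs end 14 mm ahead, slot ends 8 mm behind; bracket's back 18 to 24 mm behind, its upper arm 26 mm above the plate's top, leaving room for the head
- scale_hook (a joint): how far the hook is pulled down out of the case against its spring, m: 0 unloaded, stop at 0.050; about 200 N/m, so about 1 mm for each 20 g hung on it (loaded spindle 0.36 to 0.65 kg: about 18 to 34 mm)
- stand_seat (a point): fixed steel stand: point midway between its two uprights, level with their tops (120 mm up). They stand 26 to 40 mm either way along its y, 40 mm deep along x; on each top a notch 26 mm long in x between 6 mm upstands takes an ear of the scale. Open along x between them, above a base plate 110 x 100 mm, 8 mm high. Axes: those of the hung scale
- mat_top (a point): centre of the upper face of the fixed round cork mat, 120 mm across, 4 mm high
- dish: white ceramic bowl, 130 mm across, 45 mm high; leave alone
- ramekin: glass ramekin, 72 mm across, 42 mm high; leave alone
- spoon: wooden spoon lying on the sill; leave alone
- scraper: stainless scraper, 100 mm wide, about 18 mm high, lying on the sill; leave alone
- cutter: thin steel pastry cutter ring, 60 mm across, 30 mm high; not a ring weight; leave alone
- pin: wooden rolling pin, 44 mm thick, 360 mm long with its handles; leave alone
Things that resemble listed ones, but are neither listed nor needed, are in the scene too. What is shaped like the part that bears ring1_center but black is not meant.

How it is judged:
By the outcome, as a careful person would: the job done as asked, in the order asked, and still so for the second after the job is handed in, with the robot touching nothing.
Of ring0, ring1, ring2, ring3 only 2 to 4 are there at a start; the rules pass over those that are not, and their reading is None.
At some moment in a run one of ring0, ring1, ring2, ring3 may be knocked a few centimetres aside while the robot is not near it.
It also fails if it takes over 208 s, if anything falls off the work surface, if the arm or the gripper's body presses on something with over 40 N, if the wrist force passes 120 N, or if a joint passes its speed limit or range.

## Robot

A 7-joint arm with a two-finger parallel gripper is mounted at the origin on the work surface. World frame = base frame: x ahead of the robot, y to its left, z up, the work surface at z = 0. Lengths are in m, angles in rad, forces in N, time in s.
With the tool pointing down it reaches from about 0.4 to 0.875 m from the base axis. Payload 19.3 kg.
Tool frame: the origin (TCP) lies midway between the tips of the shut fingers; the grasp point (between the pads) lies bot.tcp_to_grasp behind it (bot.tcp_to_grasp is the distance from the TCP to the grasp point, in m); z points along the fingers, y is the line along which they close (so a half turn about z gives the same grasp; the last joint's range is limited). The gripper opens to 85 mm and grips with 20 to 120 N. Pads are 22 mm wide; open, the fingers measure 114 mm over their backs; the gripper's body (76 mm by 85 mm) begins 54 mm behind the grasp point. The pads swing forward as they close: fully open they stand 13 mm farther back than shut.
Start: joints at [1.06, 0.521, -0.036, 1.599, 0.021, 1.021, -0.113], TCP at [0.267, -0.565, 0.231] pointing down, gripper open.
Joint ranges: [-2.91, 2.91], [-0.3, 2.13], [-1.5, 1.42], [0.17, 2.43], [-1.26, 4.41], [0.16, 1.93], [-2.52, 2.52]. Speed limits (rad/s): [1.89, 1.89, 2.39, 2.39, 3.01, 3.01, 3.01].

## Interface

Orientations are given as [roll, pitch, yaw] about the fixed x, y, z axes, in that order (R = Rz(yaw) Ry(pitch) Rx(roll)).
In Python, from workcell import observe, imaging, bot gives the robot as it stands.
- The arm moves only by the tool send_rows, never from a script. Its argument "plan" is text: rows parted by semicolons, each of 7 numbers parted by spaces: the shift along the tool's x, y, z in m, then the turn, a rotation vector about the tool's x, y, z in degrees, then the finger opening in m, from 0 to 0.0854. In form: dx dy dz rx ry rz claw; .... A call has 1 to 10 rows; each row is the pose to reach, as a shift and turn from the pose commanded when the call began, along the tool's axes at that moment; what a row does not reach only later rows make up. A row lasts 1/12 s, in which the tool goes at most 41.7 mm and 7.16 degrees, less where a joint would pass 70% of its speed; a pose out of reach is approached as far as the arm can. A call with a gripper value outside its range is refused whole. The fingers move at their own pace and stop on an object; "grip_force" is the grip in N (left out, the last holds). Time passes only in rows, so rows that repeat a pose let the fingers close. It gives the time, the measured TCP pose, the force, the opening and the grip force at its end, in the units of the state.
- observe(): the state, without advancing time (a new reading comes with each control period).
- imaging.grab_frame(name): name is "side" or "top"; returns a dict with "color" (384x512x3 uint8, red, green, blue), "fx", "fy", "cx", "cy" (pixels), "eye" and "orientation" of the camera in the world. Camera axes: x right, y down, z forward; pixel columns grow to the right and rows downward; lengths in m; the calibration is good to about 2 mm. A picture is of the moment at which its call begins. There is no depth.
- bot.job_done(): hands the job in; it is judged then, once.
The state is a dict: "clock": time; "qpos": joint angles; "qd": joint speeds; "joint_efforts": joint torques, N m; "position": TCP position; "tool_rot": TCP orientation; "force": force on the tool from outside, world axes, zero at the start; "moment": the same for the moment, N m; "grip_width": finger opening in m; "finger_force": force on a finger pad.
Only numpy, scipy, OpenCV 4.12 (cv2) and the standard library are available. Lean on these libraries where they do the work, as an engineer would, in place of code of your own. Each camera call takes 0.05 s, during which the arm holds its last target. There are 200 camera calls.

## Working session

There is one attempt and no reset: what is moved stays moved. The work goes in short steps, Python scripts to look and compute and a tool call to move; the robot and the scene stay as the last step left them, time stands still between calls to the robot, and variables do not carry over. Pictures are saved under pics/ and viewed, at most 14 in all, crops included, and the job is handed in when it is done.

Besides the shell and the picture viewer there is one more tool, called after "Emit:" as name(argument=value, ...), one argument or row to a line, values as JSON. send_rows: Moves the arm, as the interface text tells. Its arguments: {"type":"object","properties":{"plan":{"type":"string"},"grip_force":{"type":"number"}},"required":["plan"]}

```bash
ls; mkdir -p pics; python3 - <<'E'
from workcell import observe, imaging, bot
import cv2
print(observe(), bot.tcp_to_grasp)
for n in("side","top"):
    f=imaging.grab_frame(n); cv2.imwrite(f"pics/{n}0.png",cv2.resize(f["color"][:,:,::-1],(800,600)))
    print(n,{k:v for k,v in f.items() if k!="color"})
E
```

```text
pics
{'clock': 0.0, 'qpos': array([ 1.05981696,  0.52199993, -0.03632868,  1.59996202,  0.02118857,
        1.02110174, -0.11278124]), 'qd': array([ 0.00027715,  0.00097711,  0.00049506, -0.00062223, -0.00108788,
       -0.0006258 , -0.0016101 ]), 'joint_efforts': array([ 4.04255172e-05, -9.27131510e+01,  1.97994389e+00, -3.69939709e+01,
        1.77733542e-02,  8.19994777e-03, -1.75425464e-05]), 'position': array([ 0.26649006, -0.5649902 ,  0.23075096]), 'tool_rot': array([-3.14050815e+00,  6.62126007e-05,  4.40782492e-01]), 'force': array([-0.57232784, -0.31879564,  0.29279692]), 'moment': array([-0.01652033, -0.01684011,  0.03394284]), 'finger_force': 0.0, 'grip_width': 0.085562180456533} 0.0187
side {'fx': 376.0680722978137, 'fy': 376.0680722978137, 'cx': 261.90141897851396, 'cy': 188.01399257916376, 'eye': array([ 0.45122716, -0.6713273 ,  0.92527064]), 'orientation': array([-2.43397165,  0.01758476, -0.17714768])}
top {'fx': 377.30437662983866, 'fy': 377.30437662983866, 'cx': 258.28116220980525, 'cy': 194.78610243580155, 'eye': array([0.32453657, 0.0018944 , 1.18094876]), 'orientation': array([-2.94637782, -0.02358593, -1.56798461])}
```

View pics/side0.png

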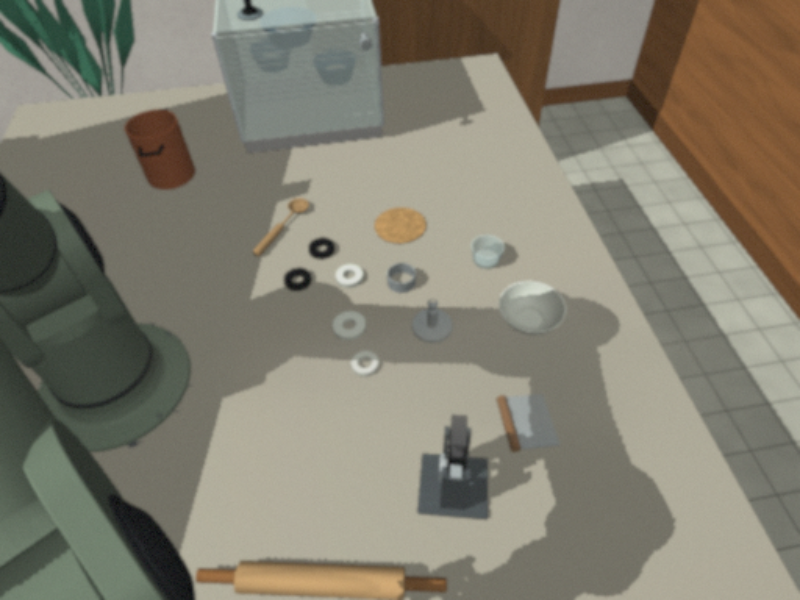

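View pics/top0.png

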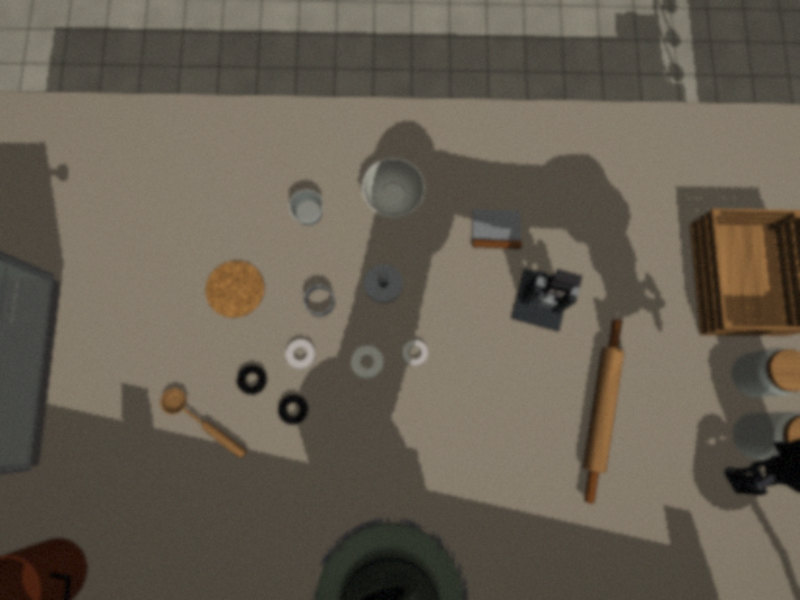

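Side view (800×600): white rings at (350,274), (349,324), (365,363); spindle (432,320); stand and scale (455,480); mat (400,225). Top view: rings (300,352), (366,361), (415,352); spindle (383,283); stand (547,297); mat (235,289). There are two black decoy rings and a steel cutter.

```bash
cat > h.py <<'E'
import numpy as np, cv2
from workcell import observe, imaging, bot
from scipy.spatial.transform import Rotation as R
def frame(n):
    f=imaging.grab_frame(n); f["R"]=R.from_euler("xyz",f["orientation"]).as_matrix(); return f
def ray(f,u,v):
    d=f["R"]@np.array([(u-f["cx"])/f["fx"],(v-f["cy"])/f["fy"],1]); return f["eye"],d
def plane(f,u,v,z):
    e,d=ray(f,u,v); return e+d*(z-e[2])/d[2]
def tri(fa,a,fb,b):
    (e1,d1),(e2,d2)=ray(fa,*a),ray(fb,*b)
    s=np.linalg.lstsq(np.c_[d1,-d2],e2-e1,rcond=None)[0]
    p,q=e1+s[0]*d1,e2+s[1]*d2; return (p+q)/2,np.linalg.norm(p-q)
def proj(f,p):
    c=f["R"].T@(np.asarray(p)-f["eye"]); return f["fx"]*c[0]/c[2]+f["cx"],f["fy"]*c[1]/c[2]+f["cy"]
def crop(f,name,x0,y0,w,h,s):
    cv2.imwrite("pics/"+name,cv2.resize(f["color"][y0:y0+h,x0:x0+w,::-1],None,fx=s,fy=s,interpolation=cv2.INTER_CUBIC))
E
python3 - <<'E'
from h import *
s,t=frame("side"),frame("top")
a=cv2.resize(s["color"][165:345,190:380,::-1],None,fx=3,fy=3,interpolation=cv2.INTER_CUBIC)
crop(s,"sc.png",190,165,190,180,3.3)
crop(t,"tc.png",180,140,200,110,4)
for n,f,pts in(("side",s,[(224,175),(223,207),(233,232),(256,144)]),("top",t,[(192,225),(234,231),(266,225),(150,185)])):
    hsv=cv2.cvtColor(f["color"],cv2.COLOR_RGB2HSV)
    for p in pts:
        print(n,p,[tuple(int(c) for c in hsv[p[1],p[0]+k]) for k in range(-16,18,2)])
E
```

```text
side (224, 175) [(23, 32, 176), (26, 31, 175), (24, 31, 175), (30, 18, 194), (43, 8, 222), (34, 9, 218), (36, 19, 136), (25, 26, 127), (26, 27, 163), (30, 19, 178), (40, 7, 221), (43, 8, 220), (41, 17, 165), (30, 26, 128), (27, 31, 171), (22, 33, 176), (24, 29, 175)]
side (223, 207) [(21, 30, 121), (21, 34, 120), (26, 32, 120), (39, 18, 143), (43, 15, 154), (44, 18, 153), (43, 17, 134), (30, 20, 117), (20, 31, 122), (25, 24, 119), (33, 18, 130), (42, 16, 155), (45, 16, 156), (39, 18, 143), (25, 28, 120), (28, 28, 118), (21, 30, 118)]
side (233, 232) [(24, 30, 171), (25, 28, 171), (25, 29, 170), (24, 28, 175), (30, 11, 204), (35, 13, 211), (30, 15, 156), (26, 29, 132), (23, 31, 164), (23, 32, 170), (34, 19, 186), (34, 10, 214), (39, 13, 192), (25, 25, 131), (25, 29, 152), (26, 27, 161), (21, 31, 157)]
side (256, 144) [(17, 104, 188), (18, 124, 194), (17, 122, 198), (17, 120, 195), (18, 123, 187), (17, 120, 183), (17, 121, 185), (17, 120, 185), (17, 119, 185), (17, 125, 178), (17, 119, 172), (18, 122, 172), (17, 122, 182), (17, 122, 177), (16, 117, 181), (18, 120, 179), (17, 87, 159)]

[... 385 characters left out ...]
), (19, 44, 81), (15, 56, 82), (13, 55, 84), (19, 45, 90), (19, 25, 113), (25, 23, 120), (28, 28, 108), (24, 47, 82), (13, 49, 84), (21, 51, 80)]
top (266, 225) [(17, 59, 82), (16, 52, 83), (21, 55, 79), (23, 50, 82), (30, 21, 109), (24, 24, 108), (18, 43, 107), (18, 51, 129), (18, 54, 123), (23, 38, 108), (14, 18, 160), (14, 19, 172), (16, 43, 142), (18, 49, 135), (20, 51, 135), (18, 51, 135), (17, 47, 135)]
top (150, 185) [(15, 156, 129), (16, 163, 127), (16, 158, 136), (16, 155, 132), (15, 156, 137), (16, 155, 143), (16, 157, 140), (16, 163, 139), (16, 158, 142), (16, 157, 145), (15, 153, 150), (16, 154, 144), (17, 158, 144), (16, 156, 144), (16, 162, 132), (16, 163, 130), (16, 154, 137)]
```

View pics/sc.png

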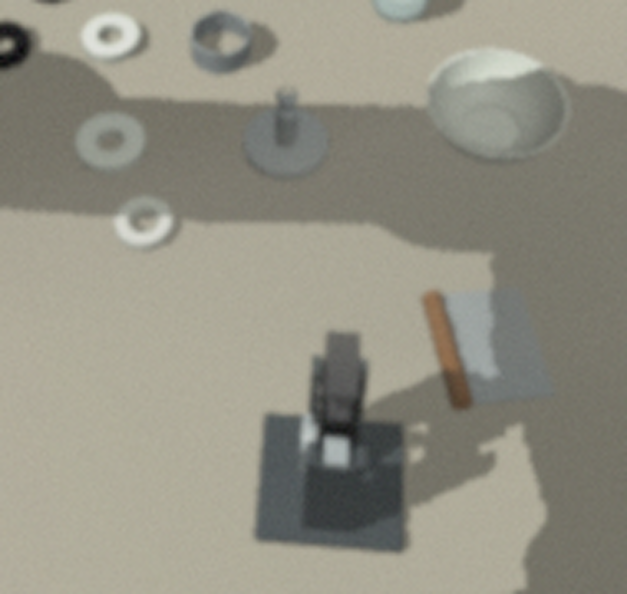

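View pics/tc.png

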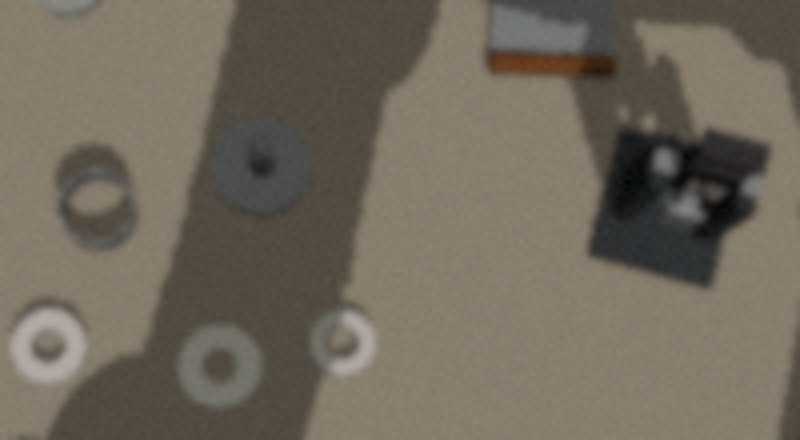

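The crops show the three white rings, spindle, cutter and stand clearly; the stand needs a closer look to tell which way the fork opens.

```bash
python3 - <<'E'
from h import *
def avg(n,k=6):
    f=frame(n); c=[f["color"].astype(float)]+[frame(n)["color"].astype(float) for _ in range(k-1)]
    f["color"]=np.mean(c,0).round().astype(np.uint8); return f
s,t=avg("side"),avg("top")
a=cv2.resize(s["color"][262:334,264:320,::-1],(390,500),interpolation=cv2.INTER_CUBIC)
b=cv2.resize(t["color"][165:217,323:381,::-1],(400,500*52*400//(58*500)),interpolation=cv2.INTER_CUBIC)
c=np.zeros((500,800,3),np.uint8); c[:,:390]=a; c[:b.shape[0],395:795]=b
cv2.imwrite("pics/stand.png",cv2.convertScaleAbs(c,alpha=1.5,beta=0))
def feat(f,lim,box,sat=True):
    hsv=cv2.cvtColor(cv2.GaussianBlur(f["color"],(3,3),0),cv2.COLOR_RGB2HSV)
    x,y,w,h=box; m=(hsv[y:y+h,x:x+w,1]<lim).astype(np.uint8)
    cs,_=cv2.findContours(m,cv2.RETR_EXTERNAL,cv2.CHAIN_APPROX_NONE)
    q=max(cs,key=cv2.contourArea); el=cv2.fitEllipse(q); 
    return (el[0][0]+x,el[0][1]+y),el[1],cv2.contourArea(q)
P={"A":((224,175),(192,225)),"B":((223,207),(234,231)),"C":((233,232),(266,225))}
for k,(p,q) in P.items():
    fa=feat(s,23,(p[0]-16,p[1]-14,32,28)); fb=feat(t,36,(q[0]-15,q[1]-15,30,30))
    print(k,fa,fb); print(plane(s,*fa[0],.009),plane(t,*fb[0],.009),tri(s,fa[0],t,fb[0]))
# mat
def mat(f,box):
    hsv=cv2.cvtColor(f["color"],cv2.COLOR_RGB2HSV);x,y,w,h=box
    m=(hsv[y:y+h,x:x+w,1]>80).astype(np.uint8)
    q=max(cv2.findContours(m,0,1)[0],key=cv2.contourArea);el=cv2.fitEllipse(q);return (el[0][0]+x,el[0][1]+y),el[1]
a,b=mat(s,(230,125,55,40)),mat(t,(125,160,52,50)); print("mat",a,b,plane(s,*a[0],.003),plane(t,*b[0],.003),tri(s,a[0],t,b[0]))
# spindle base: blueish hue in top
for f,box in((s,(258,185,40,38)),(t,(228,160,36,42))):
    x,y,w,h=box; g=cv2.GaussianBlur(f["color"],(3,3),0)[y:y+h,x:x+w].astype(int)
    m=((g[...,0]-g[...,2])<6).astype(np.uint8)
    q=max(cv2.findContours(m,0,1)[0],key=cv2.contourArea);el=cv2.fitEllipse(q)
    print("spindle",el,(el[0][0]+x,el[0][1]+y),plane(f,el[0][0]+x,el[0][1]+y,.007))
    print("\n".join("".join(".#"[v] for v in r) for r in m))
E
```

```text
A ((223.05836486816406, 175.74110317230225), (14.905722618103027, 18.555206298828125), 215.5) ((191.64683628082275, 225.96521854400635), (19.019563674926758, 19.278322219848633), 286.0)
[0.45679715 0.1802588  0.009     ] [0.45623532 0.1814589  0.009     ] (array([0.45661529, 0.1817418 , 0.00735053]), np.float64(0.00039041924755657043))
B ((222.98621940612793, 207.87061595916748), (18.77503204345703, 21.953962326049805), 322.0) ((234.5301914215088, 231.1006031036377), (20.456388473510742, 20.634817123413086), 329.5)
[0.44184553 0.0469104  0.009     ] [0.44098077 0.04830395 0.009     ] (array([0.44150571, 0.04843292, 0.00696411]), np.float64(0.0006490081375929044))
C ((233.04699516296387, 232.02174186706543), (15.88978099822998, 18.255521774291992), 226.0) ((265.2949056625366, 225.25992107391357), (15.926009178161621, 16.706668853759766), 206.5)
[ 0.4609939  -0.04719645  0.009     ] [ 0.45969542 -0.04725237  0.009     ] (array([ 0.46036321, -0.04717365,  0.00876302]), np.float64(0.0012856061917690838))
mat ((255.74135208129883, 143.81073760986328), (21.848039627075195, 32.1378707885742
[... 3031 characters left out ...]
....#######################.......
......#######################.......
......#######################.......
......######################........
.......#####################........
........###################.........
........##################..........
..........###############...........
...........#############............
.............#########..............
....................................
....................................
....................................
....................................
....................................
....................................
....................................
....................................
....................................
```

View pics/stand.png

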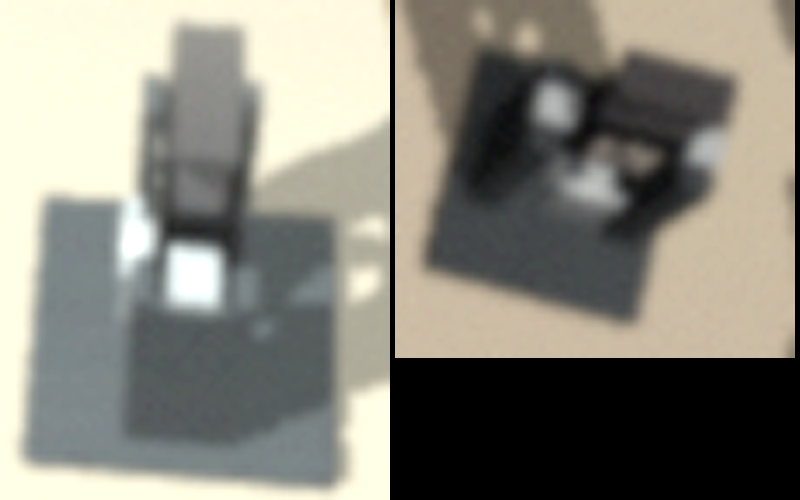

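```bash
python3 - <<'E'
from h import *
s,t=frame("side"),frame("top")
T=lambda p:(323+(p[0]-395)/6.9,165+p[1]/6.9); S=lambda p:(264+p[0]/6.964,262+p[1]/6.944)
iT=lambda u:(395+(u[0]-323)*6.9,(u[1]-165)*6.9); iS=lambda u:((u[0]-264)*6.964,(u[1]-262)*6.944)
e1,e2=[plane(t,*T(p),.128) for p in((555,105),(710,150))]; c=(e1+e2)/2; d=(e1-e2);print(e1,e2,np.linalg.norm(d),c)
base=[plane(t,*T(p),.008) for p in((485,45),(428,265),(633,322))]; print("base",base,[np.linalg.norm(base[i]-base[i+1]) for i in(0,1)], (base[0]+base[2])/2)
bs=[plane(s,*S(p),.008) for p in((45,195),(335,215),(340,485),(25,462))]; print("baseS",bs,np.mean(bs,0),[np.linalg.norm(bs[i]-bs[i-1]) for i in range(4)])
y=d/np.linalg.norm(d)
for sg in(1,-1):
    yy=y*sg; x=np.cross(yy,[0,0,1]); c0=np.r_[c[:2],0]
    for n,X,Z in(("fork",0,.0525),("tip",.014,.0525),("slotend",-.008,.055),("back",-.024,.05),("backtop",-.024,.085),("front arm",.01,.085),("rimtop",0,.194),("handle low",0,.149)):
        p=c0+x*X+[0,0,Z]; print(sg,n,np.round(iT(proj(t,p))),np.round(iS(proj(s,p))))
    print("yaw",np.arctan2(x[1],x[0]))
E
```

```text
[ 0.57758692 -0.27580433  0.128     ] [ 0.5588481  -0.34001483  0.128     ] 0.06688894980693182 [ 0.56821751 -0.30790958  0.128     ]
base [array([ 0.6349671 , -0.27576805,  0.008     ]), array([ 0.53040634, -0.24554787,  0.008     ]), array([ 0.50454711, -0.33905087,  0.008     ])] [np.float64(0.10884029686999384), np.float64(0.09701293626933319)] [ 0.5697571  -0.30740946  0.008     ]
baseS [array([ 0.53388725, -0.24458673,  0.008     ]), array([ 0.63815068, -0.27224097,  0.008     ]), array([ 0.6138016 , -0.36908988,  0.008     ]), array([ 0.50797236, -0.34133521,  0.008     ])] [ 0.57345297 -0.3068132   0.008     ] [np.float64(0.10015912397801052), np.float64(0.10786853186541905), np.float64(0.09986284680454661), np.float64(0.10940817510903285)]
1 fork [585. 165.] [177. 289.]
1 tip [592. 136.] [217. 293.]
1 slotend [582. 181.] [154. 284.]
1 back [571. 217.] [108. 285.]
1 backtop [592. 202.] [110. 242.]
1 front arm [610. 128.] [210. 252.]
1 rimtop [680.  90.] [195.  97.]
1 handle low [647. 116.] [188. 163.]
yaw -0.28394845722886475
-1 fork [585. 165.] [177. 289.]
-1 tip [577. 195.] [137. 285.]
-1 slotend [591. 147.] [200. 288.]
-1 back [596. 116.] [246. 298.]
-1 backtop [617.  98.] [252. 255.]
-1 front arm [599. 171.] [151. 246.]
-1 rimtop [680.  90.] [195.  97.]
-1 handle low [647. 116.] [188. 163.]
yaw 2.8576441963609285
```

The scale faces yaw ≈ -0.275 with the fork open away from the robot: in the side view the bright patch at (133,235) is the bracket's back on the -x side. White rings by size: B (0.441,0.048) is the widest, A (0.456,0.1815) the middle one, C (0.460,-0.047) the smallest. I'm moving over B now.

Emit:
send_rows(
  plan="0.419 -0.48 0.12 0 0 25.3 0.085;0.419 -0.48 0.12 0 0 25.3 0.085;0.419 -0.48 0.12 0 0 25.3 0.085;0.419 -0.48 0.12 0 0 25.3 0.085;0.419 -0.48 0.12 0 0 25.3 0.085;0.419 -0.48 0.12 0 0 25.3 0.085;0.419 -0.48 0.12 0 0 25.3 0.085;0.419 -0.48 0.12 0 0 25.3 0.085;0.419 -0.48 0.12 0 0 25.3 0.085;0.419 -0.48 0.12 0 0 25.3 0.085",
  grip_force=30,
)

```text
clock: 1.73
position: [0.3788, -0.1696, 0.1541]
tool_rot: [3.141, -0.001, -0.001]
force: [2.1, 0.4, -0.3]
grip_width: 0.0848
finger_force: 0.0
```

Emit:
send_rows(
  plan="0.062 -0.218 0.054 0 0 0 0.085;0.062 -0.218 0.054 0 0 0 0.085;0.062 -0.218 0.054 0 0 0 0.085;0.062 -0.218 0.054 0 0 0 0.085;0.062 -0.218 0.054 0 0 0 0.085;0.062 -0.218 0.054 0 0 0 0.085;0.062 -0.218 0.054 0 0 0 0.085;0.062 -0.218 0.054 0 0 0 0.085;0.062 -0.218 0.054 0 0 0 0.085;0.062 -0.218 0.054 0 0 0 0.085",
)

```text
clock: 2.57
position: [0.4407, 0.0455, 0.1004]
tool_rot: [3.141, -0.0, -0.002]
force: [0.3, -0.4, -0.1]
grip_width: 0.0848
finger_force: 0.0
```

```bash
cat >> h.py <<'E'
def ring(f,lim,p,r=15):
    x,y=int(p[0])-r,int(p[1])-r
    hsv=cv2.cvtColor(cv2.GaussianBlur(f["color"],(3,3),0),cv2.COLOR_RGB2HSV)
    m=((hsv[y:y+2*r,x:x+2*r,1]<lim)&(hsv[y:y+2*r,x:x+2*r,2]>90)).astype(np.uint8)
    q=max(cv2.findContours(m,0,1)[0],key=cv2.contourArea); el=cv2.fitEllipse(q)
    return (el[0][0]+x,el[0][1]+y),el[1]
def rings(P):
    s,t=frame("side"),frame("top")
    for k,p in P.items():
        for f,l in((s,23),(t,36)):
            try:
                c,d=ring(f,l,proj(f,[*p,.006])); print(k,np.round(plane(f,*c,.006)[:2],4),np.round(d,1))
            except Exception as e: print(k,e)
    return s,t
E
python3 - <<'E'
from h import *
print(observe()["position"],observe()["tool_rot"])
s,t=rings({"A":(.4562,.1815),"B":(.441,.0483),"C":(.4597,-.0472)})
m=np.zeros((384,800,3),np.uint8); m[:,:384]=cv2.resize(s["color"][130:258,190:318,::-1],(384,384)); m[:,410:794]=cv2.resize(t["color"][150:278,165:293,::-1],(384,384)); cv2.imwrite("pics/v1.png",m)
E
```

```text
[0.44067976 0.04549507 0.10043542] [ 3.14131372e+00 -2.43507920e-04 -2.35119908e-03]
A [0.4704 0.1831] [ 9.5 18.1]
A [0.456  0.1857] [16.3 20. ]
B [0.4417 0.0529] [20.8 21.9]
B max() iterable argument is empty
C [ 0.4612 -0.0451] [16.1 18.4]
C [ 0.4642 -0.0541] [10.8 16.5]
```

View pics/v1.png

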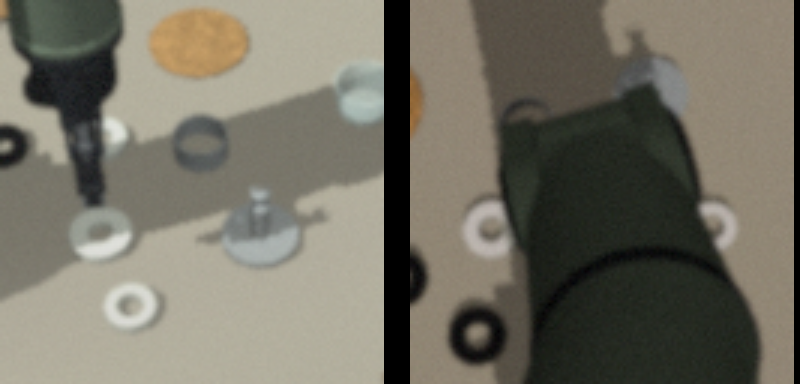

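The picture shows the gripper above ring B (side crop (101,232)), with the spindle at (260,235) and the other rings unmoved. I'm descending and gripping.

Emit:
send_rows(
  plan="0.001 -0.0035 0.04 0 0 0 0.085;0.001 -0.0035 0.07 0 0 0 0.085;0.001 -0.0035 0.09 0 0 0 0.085;0.001 -0.0035 0.102 0 0 0 0.085;0.001 -0.0035 0.102 0 0 0 0.085;0.001 -0.0035 0.102 0 0 0 0.04;0.001 -0.0035 0.102 0 0 0 0.04;0.001 -0.0035 0.102 0 0 0 0.04;0.001 -0.0035 0.102 0 0 0 0.04;0.001 -0.0035 0.102 0 0 0 0.04",
  grip_force=30,
)

```text
clock: 3.5
position: [0.4421, 0.0497, -0.0004]
tool_rot: [-3.141, -0.001, -0.002]
force: [-3.0, -1.3, 6.7]
grip_width: 0.0646
finger_force: 31.4
```

```bash
python3 -c "
from h import *
o=observe();print(o['position'],o['grip_width'],o['finger_force'],o['force'])"
```

```text
[ 4.42056308e-01  4.97189598e-02 -4.00048238e-04] 0.06463227518611082 31.398465000092983 [-2.98372019 -1.3342227   6.67582209]
```

Emit:
send_rows(
  plan="0 0 -0.035 0 0 0 0.04;0 0 -0.075 0 0 0 0.04;0 0 -0.115 0 0 0 0.04;0.03 0.006 -0.115 0 0 0 0.04;0.07 0.014 -0.115 0 0 0 0.04;0.11 0.022 -0.115 0 0 0 0.04;0.14 0.028 -0.115 0 0 0 0.04;0.16 0.032 -0.115 0 0 0 0.04;0.16 0.032 -0.115 0 0 0 0.04;0.16 0.032 -0.115 0 0 0 0.04",
)

```text
clock: 4.33
position: [0.6022, 0.0174, 0.1142]
tool_rot: [-3.141, -0.001, -0.002]
force: [-1.1, 0.2, -0.5]
grip_width: 0.0644
finger_force: 33.6
```

```bash
python3 - <<'E'
from h import *
o=observe();print(o['position'],o['grip_width'],o['finger_force'],o['force'])
s,t=rings({"A":(.4562,.1815),"C":(.4597,-.0472)})
u,v=[int(k) for k in proj(s,[.6,.018,.07])]
a=s["color"][v-35:v+45,u-40:u+40,::-1]; u,v=[int(k) for k in proj(t,[.6,.018,.07])]
b=t["color"][v-40:v+40,u-40:u+40,::-1]
cv2.imwrite("pics/v2.png",cv2.resize(np.hstack([a,b]),(800,400),interpolation=cv2.INTER_CUBIC))
E
```

```text
[0.6021948  0.0173599  0.11417136] 0.06436457437417016 33.581690434366465 [-1.06830106  0.24641023 -0.50442587]
A [0.4572 0.1828] [15.1 18.8]
A [0.4666 0.184 ] [12.6 19.1]
C [ 0.4612 -0.0449] [16.1 18.4]
C max() iterable argument is empty
```

View pics/v2.png

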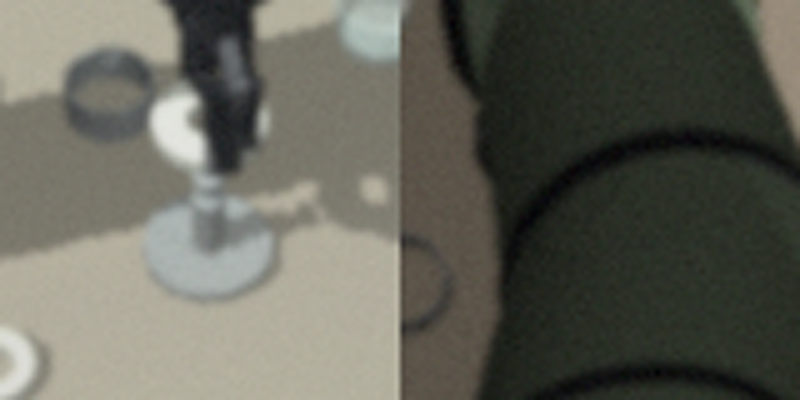

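The held ring (side crop centre about x=209) lines up with the spindle's post (x≈209). I'm lowering it over the head.

Emit:
send_rows(
  plan="0 0 0.015 0 0 0 0.04;0 0 0.025 0 0 0 0.04;0 0 0.03 0 0 0 0.04;0 0 0.034 0 0 0 0.04;0 0 0.037 0 0 0 0.04;0 0 0.04 0 0 0 0.04;0 0 0.042 0 0 0 0.04;0 0 0.044 0 0 0 0.04;0 0 0.044 0 0 0 0.04;0 0 0.044 0 0 0 0.04",
)

```text
clock: 5.27
position: [0.6018, 0.018, 0.0692]
tool_rot: [-3.142, -0.0, -0.001]
force: [-0.7, -0.5, -0.0]
grip_width: 0.0645
finger_force: 33.6
```

Emit:
send_rows(
  plan="0 0 0.01 0 0 0 0.04;0 0 0.02 0 0 0 0.04;0 0 0.03 0 0 0 0.04;0 0 0.04 0 0 0 0.04;0 0 0.05 0 0 0 0.04;0 0 0.055 0 0 0 0.04;0 0 0.055 0 0 0 0.04;0 0 0.055 0 0 0 0.04;0 0 0.055 0 0 0 0.04;0 0 0.055 0 0 0 0.04",
)

```text
clock: 6.1
position: [0.602, 0.0179, 0.0147]
tool_rot: [-3.142, -0.001, -0.001]
force: [0.6, -0.2, -1.3]
grip_width: 0.0647
finger_force: 33.6
```

Emit:
send_rows(
  plan="0 0 0 0 0 0 0.085;0 0 0 0 0 0 0.085;0 0 0 0 0 0 0.085;0 0 0 0 0 0 0.085;0 0 -0.02 0 0 0 0.085;0 0 -0.05 0 0 0 0.085;0 0 -0.08 0 0 0 0.085;0 0 -0.11 0 0 0 0.085;0 0 -0.11 0 0 0 0.085;0 0 -0.11 0 0 0 0.085",
)

```text
clock: 6.93
position: [0.6026, 0.018, 0.1258]
tool_rot: [-3.141, -0.003, -0.001]
force: [0.2, -0.5, -0.8]
grip_width: 0.0846
finger_force: 0.0
```

```bash
python3 - <<'E'
from h import *
o=observe();print(o['position'],o['grip_width'],o['force'])
s,t=rings({"A":(.4562,.1815),"C":(.4597,-.0472),"sp":(.6,.018)})
E
```

```text
[0.60261478 0.01795426 0.12582964] 0.0845828609684154 [ 0.18259083 -0.45907738 -0.76236829]
A [0.4566 0.1829] [15.  18.5]
A [0.4596 0.1824] [17.2 19.8]
C [ 0.4614 -0.0448] [16.1 18.3]
C max() iterable argument is empty
sp [0.6035 0.0224] [25.5 26.1]
sp max() iterable argument is empty
```

Emit:
send_rows(
  plan="-0.03 -0.03 0 0 0 0 0.085;-0.06 -0.06 0 0 0 0 0.085;-0.09 -0.09 0 0 0 0 0.085;-0.12 -0.12 0 0 0 0 0.085;-0.14 -0.15 0 0 0 0 0.085;-0.146 -0.164 0 0 0 0 0.085;-0.146 -0.164 0.02 0 0 0 0.085;-0.146 -0.164 0.04 0 0 0 0.085;-0.146 -0.164 0.04 0 0 0 0.085;-0.146 -0.164 0.04 0 0 0 0.085",
)

```text
clock: 7.87
position: [0.4549, 0.1815, 0.0831]
tool_rot: [3.14, 0.003, -0.001]
force: [0.1, -0.5, 0.5]
grip_width: 0.0851
finger_force: 0.0
```

```bash
python3 - <<'E'
from h import *
o=observe();print(o['position'],o['grip_width'],o['force'])
s,t=rings({"A":(.4562,.1815),"C":(.4597,-.0472),"sp":(.6,.018)})
E
```

```text
[0.45491149 0.18154648 0.08312539] 0.08507528732512183 [ 0.07286077 -0.50797047  0.49055652]
A [0.4572 0.1894] [17.2 19.9]
A max() iterable argument is empty
C [ 0.4612 -0.0448] [16.2 18.3]
C [ 0.4603 -0.0466] [16.6 16.9]
sp [0.6033 0.0216] [25.2 25.9]
sp [0.6013 0.018 ] [24.5 25.3]
```

Emit:
send_rows(
  plan="0.001 0 0.03 0 0 0 0.085;0.001 0 0.06 0 0 0 0.085;0.001 0 0.075 0 0 0 0.085;0.001 0 0.084 0 0 0 0.085;0.001 0 0.084 0 0 0 0.085;0.001 0 0.084 0 0 0 0.03;0.001 0 0.084 0 0 0 0.03;0.001 0 0.084 0 0 0 0.03;0.001 0 0.084 0 0 0 0.03;0.001 0 0.084 0 0 0 0.03",
)

```text
clock: 8.8
position: [0.4577, 0.1823, 0.0018]
tool_rot: [-3.141, -0.002, -0.001]
force: [-2.8, 0.0, 16.0]
grip_width: 0.057
finger_force: 28.7
```

Emit:
send_rows(
  plan="0 0 -0.035 0 0 0 0.03;0 0 -0.075 0 0 0 0.03;0 0 -0.115 0 0 0 0.03;0.03 0.03 -0.118 0 0 0 0.03;0.055 0.06 -0.118 0 0 0 0.03;0.08 0.09 -0.118 0 0 0 0.03;0.105 0.12 -0.118 0 0 0 0.03;0.13 0.15 -0.118 0 0 0 0.03;0.144 0.164 -0.118 0 0 0 0.03;0.144 0.164 -0.118 0 0 0 0.03",
)

```text
clock: 9.63
position: [0.6033, 0.013, 0.1193]
tool_rot: [3.14, -0.003, -0.006]
force: [-1.7, 0.0, -0.3]
grip_width: 0.0566
finger_force: 32.7
```

Emit:
send_rows(
  plan="0 0 0 0 0 0 0.03;0 0 0 0 0 0 0.03",
)

```text
clock: 9.8
position: [0.6004, 0.0185, 0.1189]
tool_rot: [-3.141, -0.0, -0.001]
force: [-0.6, 0.6, -0.5]
grip_width: 0.0564
finger_force: 32.7
```

```bash
python3 - <<'E'
from h import *
o=observe();print(o['position'],o['grip_width'],o['force'])
s,t=rings({"C":(.4597,-.0472),"sp":(.6,.018)})
u,v=[int(k) for k in proj(s,[.6,.018,.07])]
a=s["color"][v-35:v+45,u-40:u+40,::-1]
cv2.imwrite("pics/v3.png",cv2.resize(a,(500,500),interpolation=cv2.INTER_CUBIC))
E
```

```text
[0.60043784 0.01846606 0.11886169] 0.05638511596378347 [-0.57982322  0.58689715 -0.48031166]
C [ 0.4615 -0.045 ] [16.1 18.4]
C max() iterable argument is empty
sp [0.6033 0.0226] [25.6 26.1]
sp max() iterable argument is empty
```

View pics/v3.png

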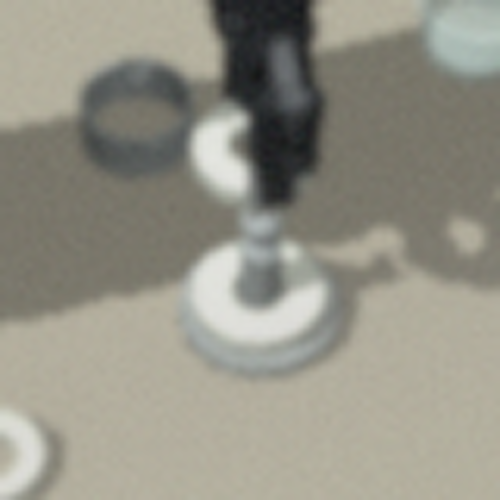

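Ring B lies flat on the base. The held ring (centre about x=256) sits about 3 mm short of the post (x=262) in x, so I'm correcting that and lowering it.

Emit:
send_rows(
  plan="0.0025 0 0 0 0 0 0.03;0.0025 0 0.02 0 0 0 0.03;0.0025 0 0.03 0 0 0 0.03;0.0025 0 0.036 0 0 0 0.03;0.0025 0 0.04 0 0 0 0.03;0.0025 0 0.044 0 0 0 0.03;0.0025 0 0.047 0 0 0 0.03;0.0025 0 0.05 0 0 0 0.03;0.0025 0 0.052 0 0 0 0.03;0.0025 0 0.052 0 0 0 0.03",
)

```text
clock: 10.73
position: [0.6031, 0.0179, 0.066]
tool_rot: [3.142, 0.0, -0.001]
force: [-1.4, -0.1, -0.4]
grip_width: 0.0567
finger_force: 32.7
```

Emit:
send_rows(
  plan="0 0 0.01 0 0 0 0.03;0 0 0.02 0 0 0 0.03;0 0 0.03 0 0 0 0.03;0 0 0.038 0 0 0 0.03;0 0 0.04 0 0 0 0.03;0 0 0.04 0 0 0 0.03;0 0 0.04 0 0 0 0.085;0 0 0.04 0 0 0 0.085;0 0 0.04 0 0 0 0.085;0 0 0.04 0 0 0 0.085",
)

```text
clock: 11.57
position: [0.6035, 0.0179, 0.0266]
tool_rot: [-3.142, -0.001, -0.001]
force: [0.2, 0.4, 0.7]
grip_width: 0.0852
finger_force: 0.0
```

Emit:
send_rows(
  plan="0 0 -0.03 0 0 0 0.085;0 0 -0.06 0 0 0 0.085;0 0 -0.1 0 0 0 0.085;-0.03 0.015 -0.1 0 0 0 0.085;-0.06 0.03 -0.1 0 0 0 0.085;-0.09 0.045 -0.1 0 0 0 0.085;-0.12 0.057 -0.1 0 0 0 0.085;-0.143 0.064 -0.1 0 0 0 0.085;-0.143 0.064 -0.1 0 0 0 0.085;-0.143 0.064 -0.1 0 0 0 0.085",
)

```text
clock: 12.4
position: [0.4598, -0.0464, 0.1268]
tool_rot: [3.141, -0.001, -0.002]
force: [0.4, 0.3, 0.1]
grip_width: 0.0852
finger_force: 0.0
```

```bash
python3 - <<'E'
from h import *
o=observe();print(o['position'],o['grip_width'],o['force'])
s,t=rings({"C":(.4597,-.0472),"sp":(.6,.018)})
E
```

```text
[ 0.45980776 -0.04644099  0.12681298] 0.0851626426818064 [0.43461795 0.27051951 0.12178897]
C [ 0.4613 -0.0449] [16.3 18.3]
C max() iterable argument is empty
sp [0.6037 0.0225] [25.4 26. ]
sp [0.6085 0.0338] [13.2 23.6]
```

Emit:
send_rows(
  plan="0.001 0 0.04 0 0 0 0.085;0.001 0 0.075 0 0 0 0.085;0.001 0 0.105 0 0 0 0.085;0.001 0 0.118 0 0 0 0.085;0.001 0 0.123 0 0 0 0.085;0.001 0 0.123 0 0 0 0.085;0.001 0 0.123 0 0 0 0.02;0.001 0 0.123 0 0 0 0.02;0.001 0 0.123 0 0 0 0.02;0.001 0 0.123 0 0 0 0.02",
)

```text
clock: 13.33
position: [0.462, -0.046, 0.0044]
tool_rot: [-3.142, -0.002, -0.001]
force: [-0.9, 1.3, 13.4]
grip_width: 0.0498
finger_force: 28.8
```

Emit:
send_rows(
  plan="0 0 0 0 0 0 0.02;0 0 0 0 0 0 0.02",
)

```text
clock: 13.5
position: [0.4621, -0.0459, 0.0044]
tool_rot: [-3.142, -0.002, -0.001]
force: [-1.6, 0.8, 11.9]
grip_width: 0.0494
finger_force: 28.9
```

Emit:
send_rows(
  plan="0 0 -0.035 0 0 0 0.02;0 0 -0.075 0 0 0 0.02;0 0 -0.115 0 0 0 0.02;0.03 -0.015 -0.117 0 0 0 0.02;0.06 -0.03 -0.117 0 0 0 0.02;0.09 -0.045 -0.117 0 0 0 0.02;0.12 -0.057 -0.117 0 0 0 0.02;0.141 -0.064 -0.117 0 0 0 0.02;0.141 -0.064 -0.117 0 0 0 0.02;0.141 -0.064 -0.117 0 0 0 0.02",
)

```text
clock: 14.33
position: [0.6027, 0.0184, 0.1206]
tool_rot: [-3.141, -0.001, -0.0]
force: [-0.8, 0.1, -0.9]
grip_width: 0.0495
finger_force: 32.0
```

```bash
python3 - <<'E'
from h import *
o=observe();print(o['position'],o['grip_width'],o['force'])
s=frame("side")
u,v=[int(k) for k in proj(s,[.6,.018,.07])]
a=s["color"][v-35:v+45,u-40:u+40,::-1]
cv2.imwrite("pics/v4.png",cv2.resize(a,(500,500),interpolation=cv2.INTER_CUBIC))
E
```

```text
[0.60272353 0.01838726 0.12056576] 0.04946715751316189 [-0.83651209  0.11953089 -0.85654548]
```

View pics/v4.png

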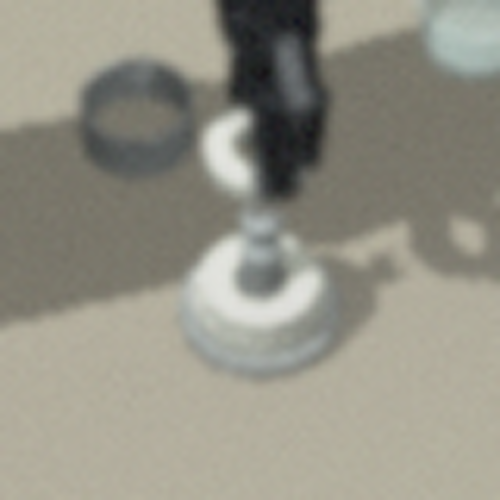

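Two rings are stacked flat; the third is held with its centre at about x=260 against the post's 262.

Emit:
send_rows(
  plan="0.0012 0 0.015 0 0 0 0.02;0.0012 0 0.025 0 0 0 0.02;0.0012 0 0.032 0 0 0 0.02;0.0012 0 0.036 0 0 0 0.02;0.0012 0 0.04 0 0 0 0.02;0.0012 0 0.043 0 0 0 0.02;0.0012 0 0.046 0 0 0 0.02;0.0012 0 0.049 0 0 0 0.02;0.0012 0 0.05 0 0 0 0.02;0.0012 0 0.05 0 0 0 0.02",
)

```text
clock: 15.22
position: [0.6033, 0.018, 0.07]
tool_rot: [-3.142, 0.0, -0.001]
force: [-0.0, 0.0, -0.6]
grip_width: 0.049
finger_force: 32.1
```

Emit:
send_rows(
  plan="0 0 0.01 0 0 0 0.02;0 0 0.02 0 0 0 0.02;0 0 0.028 0 0 0 0.02;0 0 0.029 0 0 0 0.02;0 0 0.029 0 0 0 0.02;0 0 0.029 0 0 0 0.085;0 0 0.029 0 0 0 0.085;0 0 0.029 0 0 0 0.085;0 0 0.029 0 0 0 0.085;0 0 0.029 0 0 0 0.085",
)

```text
clock: 16.05
position: [0.6036, 0.018, 0.0414]
tool_rot: [-3.141, -0.0, -0.001]
force: [1.2, -0.8, -0.2]
grip_width: 0.0851
finger_force: 0.0
```

Emit:
send_rows(
  plan="0 0 -0.04 0 0 0 0.085;0 0 -0.08 0 0 0 0.085;0 0 -0.12 0 0 0 0.085;0 0 -0.16 0 0 0 0.085;-0.03 -0.03 -0.2 0 0 -7 0.085;-0.06 -0.05 -0.22 0 0 -14 0.085;-0.09 -0.05 -0.23 0 0 -21 0.085;-0.12 -0.05 -0.24 0 0 -28 0.085;-0.14 -0.05 -0.24 0 0 -35 0.085;-0.14 -0.05 -0.24 0 0 -42 0.085",
)

```text
clock: 16.88
position: [0.4605, 0.0682, 0.2825]
tool_rot: [3.14, -0.001, 0.739]
force: [1.2, -0.4, 1.3]
grip_width: 0.0853
finger_force: 0.0
```

```bash
python3 - <<'E'
from h import *
o=observe();print(o['position'],o['tool_rot'],o['grip_width'],o['force'])
def avg(n,k=6):
    f=frame(n); c=[f["color"].astype(float)]+[frame(n)["color"].astype(float) for _ in range(k-1)]
    f["color"]=np.mean(c,0).round().astype(np.uint8); return f
s,t=avg("side"),avg("top"); np.savez("st.npz",s=s["color"],t=t["color"])
c=np.zeros((560,800,3),np.uint8)
c[:,:400]=cv2.resize(s["color"][262:332,264:314,::-1],(400,560),interpolation=cv2.INTER_CUBIC)
c[:416,400:800]=cv2.resize(t["color"][165:217,326:376,::-1],(400,416),interpolation=cv2.INTER_CUBIC)
u,v=[int(k) for k in proj(s,[.6,.018,.04])]
c[420:560,500:700]=cv2.resize(s["color"][v-14:v+14,u-20:u+20,::-1],(200,140),interpolation=cv2.INTER_CUBIC)
cv2.imwrite("pics/v5.png",cv2.convertScaleAbs(c,alpha=1.3))
E
```

```text
[0.46049581 0.06816631 0.28252515] [ 3.14013097e+00 -6.84866374e-04  7.39451058e-01] 0.08530747541703809 [ 1.24490344 -0.40460393  1.25720553]
```

View pics/v5.png

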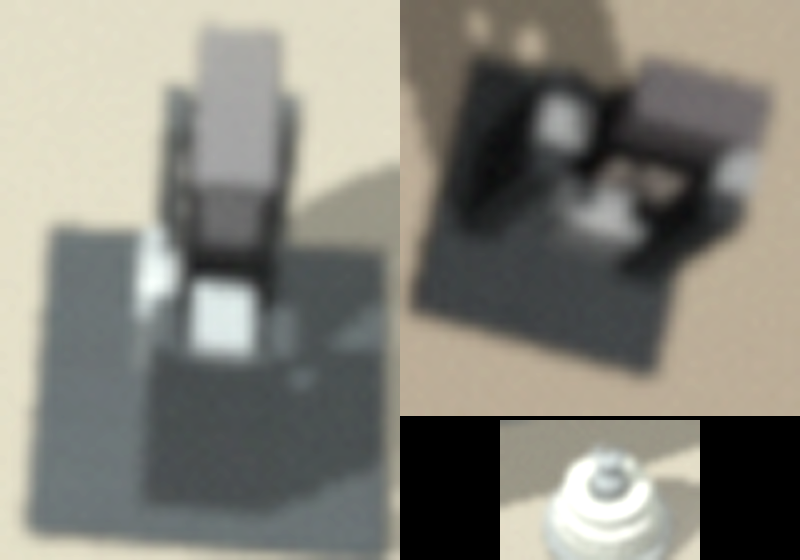

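The stack is three rings, nested and flat. In the side crop the handle rim spans x 200–280; in the top crop its centre is at about (698,108). I'm triangulating the handle and stand.

```bash
python3 - <<'E'
from h import *
s,t=frame("side"),frame("top")
S=lambda x,y:(264+x/8,262+y/8); T=lambda x,y:(326+(x-400)/8,165+y/8)
a,b=S(237,92),T(698,108)
print("rim",plane(s,*a,.194),plane(t,*b,.194),tri(s,a,t,b))
for p in((563,120),(740,172)): print("ear T",plane(t,*T(*p),.128))
print("near ear S",plane(s,*S(224,305),.128))
for p in((475,62),(413,305),(655,375)): print("base T",plane(t,*T(*p),.006))
for p in((50,228),(384,250),(385,552),(25,530)): print("base S",plane(s,*S(*p),.008))
# pixel spindles in both views for head: 
for f,n in((s,"s"),(t,"t")): print(n,proj(f,[.6015,.018,.078]),proj(f,[.6015,.018,.0]))
hsv=cv2.cvtColor(s["color"],cv2.COLOR_RGB2HSV)
E
```

```text
rim [ 0.57304041 -0.30306839  0.194     ] [ 0.566897   -0.30508588  0.194     ] (array([ 0.56966266, -0.30449544,  0.19560909]), np.float64(0.006169247424413178))
ear T [ 0.57823575 -0.27637314  0.128     ]
ear T [ 0.55954947 -0.33961189  0.128     ]
near ear S [ 0.56551492 -0.33260474  0.128     ]
base T [ 0.63138345 -0.273919    0.006     ]
base T [ 0.53165893 -0.24549691  0.006     ]
base T [ 0.50419495 -0.34081839  0.006     ]
base S [ 0.53312395 -0.24562602  0.008     ]
base S [ 0.63767923 -0.2729569   0.008     ]
base S [ 0.61267912 -0.36682354  0.008     ]
base S [ 0.50698758 -0.34045579  0.008     ]
s (np.float64(276.01327654754203), np.float64(193.00096313610698)) (np.float64(275.7371820371175), np.float64(209.16795426155628))
t (np.float64(244.54150132158065), np.float64(175.5303418690892)) (np.float64(244.8361444072964), np.float64(181.4566196413782))
```

Emit:
send_rows(
  plan="-0.017 0.035 0 0 0 -6 0.085;-0.034 0.07 0 0 0 -12 0.085;-0.051 0.105 0 0 0 -18 0.085;-0.068 0.14 0 0 0 -24 0.085;-0.086 0.175 0 0 0 -30 0.085;-0.104 0.21 0 0 0 -32.1 0.085;-0.121 0.245 0 0 0 -32.1 0.085;-0.138 0.28 0 0 0 -32.1 0.085;-0.155 0.315 0 0 0 -32.1 0.085;-0.172 0.351 0 0 0 -32.1 0.085",
)

```text
clock: 18.42
position: [0.5702, -0.3102, 0.2811]
tool_rot: [-3.141, 0.0, 1.292]
force: [0.8, 0.9, 1.3]
grip_width: 0.0852
finger_force: 0.0
```

Emit:
send_rows(
  plan="0 0 0 0 0 0 0.06;0 0 0 0 0 0 0.06;0 0 0 0 0 0 0.06;0 0 0 0 0 0 0.06",
)

```text
clock: 18.75
position: [0.5703, -0.3068, 0.2812]
tool_rot: [-3.141, -0.0, 1.294]
force: [0.5, -0.5, 0.8]
grip_width: 0.0596
finger_force: 0.0
```

```bash
python3 - <<'E'
from h import *
o=observe();print(o['position'],o['tool_rot'],o['qpos'],o['grip_width'],o['force'])
s,t=frame("side"),frame("top")
u,v=[int(k) for k in proj(s,[.57,-.307,.19])]
a=s["color"][v-40:v+40,u-40:u+40,::-1]; u,v=[int(k) for k in proj(t,[.57,-.307,.19])]
b=t["color"][v-40:v+40,u-40:u+40,::-1]
cv2.imwrite("pics/v6.png",cv2.resize(np.hstack([a,b]),(800,400),interpolation=cv2.INTER_CUBIC))
E
```

```text
[ 0.57033544 -0.30684591  0.28124658] [-3.14149891e+00 -4.33329616e-04  1.29369627e+00] [ 0.51708666  0.51952624 -0.17686461  1.46978974  0.0949263   1.16080867
  0.04811986] 0.05959959771637126 [ 0.52055328 -0.53892713  0.80457239]
```

View pics/v6.png

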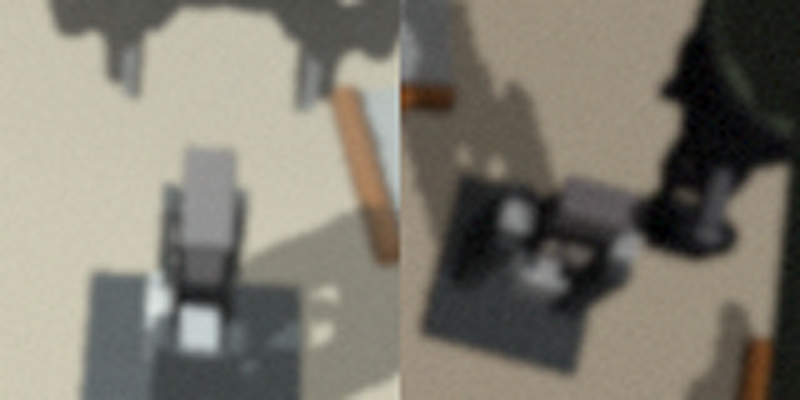

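The open fingers straddle the handle: side-crop tips at (127,97) and (313,105), handle at (211,200). I'm descending.

Emit:
send_rows(
  plan="0 0 0.035 0 0 0 0.06;0 0 0.065 0 0 0 0.06;0 0 0.09 0 0 0 0.06;0 0 0.105 0 0 0 0.06;0 0 0.115 0 0 0 0.06;0 0 0.122 0 0 0 0.06;0 0 0.127 0 0 0 0.06;0 0 0.127 0 0 0 0.06;0 0 0.127 0 0 0 0.06;0 0 0.127 0 0 0 0.06",
)

```text
clock: 19.68
position: [0.5707, -0.3082, 0.1552]
tool_rot: [3.14, 0.0, 1.292]
force: [1.1, -0.2, 0.1]
grip_width: 0.0599
finger_force: 0.0
```

Closing gently first.

Emit:
send_rows(
  plan="0 0 0 0 0 0 0.03;0 0 0 0 0 0 0.024;0 0 0 0 0 0 0.02;0 0 0 0 0 0 0.016;0 0 0 0 0 0 0.012;0 0 0 0 0 0 0.008;0 0 0 0 0 0 0.008;0 0 0 0 0 0 0.008",
  grip_force=30,
)

```text
clock: 20.35
position: [0.5705, -0.3081, 0.1545]
tool_rot: [3.141, 0.0, 1.292]
force: [-0.1, 0.6, 5.8]
grip_width: 0.0216
finger_force: 29.3
```

Emit:
send_rows(
  plan="0 0 0 0 0 0 0.004;0 0 0 0 0 0 0.004;0 0 0 0 0 0 0.004;0 0 0 0 0 0 0.004",
  grip_force=70,
)

```text
clock: 20.68
position: [0.5705, -0.3081, 0.1546]
tool_rot: [3.141, 0.0, 1.293]
force: [0.4, -0.1, 5.9]
grip_width: 0.0209
finger_force: 67.9
```

Emit:
send_rows(
  plan="0 0 0 0 0 0 0.06;0 0 0 0 0 0 0.06;0 0 0 0 0 0 0.06;0 0 0.003 0 0 0 0.06;0 0 0.003 0 0 0 0.06;0 0 0.003 0 0 0 0.02;0 0 0.003 0 0 0 0.01;0 0 0.003 0 0 0 0.01;0 0 0.003 0 0 0 0.01;0 0 0.003 0 0 0 0.01",
  grip_force=30,
)

```text
clock: 21.52
position: [0.5703, -0.308, 0.1513]
tool_rot: [3.141, -0.0, 1.292]
force: [-0.3, 0.0, 0.9]
grip_width: 0.0204
finger_force: 29.2
```

Emit:
send_rows(
  plan="0 0 0 0 0 0 0.01;0 0 0 0 0 0 0.01;0 0 0 0 0 0 0.01",
)

```text
clock: 21.77
position: [0.5703, -0.308, 0.1512]
tool_rot: [3.141, 0.0, 1.292]
force: [-0.8, 0.5, 0.3]
grip_width: 0.0207
finger_force: 29.2
```

```bash
python3 - <<'E'
from h import *
o=observe();print(o['position'],o['tool_rot'],o['grip_width'],o['force'],o["moment"])
s,t=frame("side"),frame("top")
u,v=[int(k) for k in proj(s,[.57,-.307,.15])]
a=s["color"][v-32:v+32,u-32:u+32,::-1]; u,v=[int(k) for k in proj(t,[.57,-.307,.15])]
b=t["color"][v-32:v+32,u-32:u+32,::-1]
cv2.imwrite("pics/v7.png",cv2.convertScaleAbs(cv2.resize(np.hstack([a,b]),(800,400),interpolation=cv2.INTER_CUBIC),alpha=1.5))
E
```

```text
[ 0.57025122 -0.30798538  0.1512338 ] [3.14148289e+00 1.46327969e-06 1.29245109e+00] 0.02072065930282289 [-0.75126221  0.4948878   0.30109716] [-0.02573017 -0.00197497 -0.01170578]
```

View pics/v7.png

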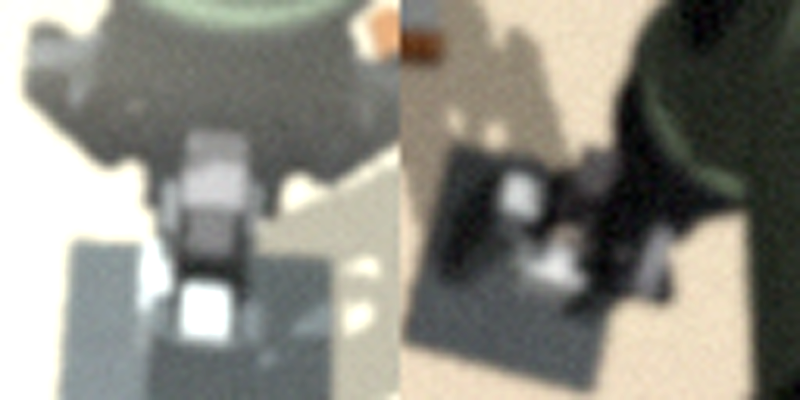

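The fingers are on the handle on both sides (side crop 175–250) and the scale stands upright. I'm tightening the grip and lifting straight up.

Emit:
send_rows(
  plan="0 0 0 0 0 0 0.004;0 0 0 0 0 0 0.004;0 0 0 0 0 0 0.004;0 0 -0.003 0 0 0 0.004;0 0 -0.008 0 0 0 0.004;0 0 -0.015 0 0 0 0.004;0 0 -0.025 0 0 0 0.004;0 0 -0.04 0 0 0 0.004;0 0 -0.04 0 0 0 0.004;0 0 -0.04 0 0 0 0.004",
  grip_force=90,
)

```text
clock: 22.7
position: [0.5706, -0.3082, 0.1923]
tool_rot: [3.14, 0.0, 1.292]
force: [-0.2, -0.1, -0.7]
grip_width: 0.0187
finger_force: 88.3
```

Emit:
send_rows(
  plan="0 0 -0.02 0 0 0 0.004;0 0 -0.04 0 0 0 0.004;0 0 -0.06 0 0 0 0.004;0 0 -0.08 0 0 0 0.004;0 0 -0.1 0 0 0 0.004;0 0 -0.1 0 0 0 0.004;0 0 -0.1 0 0 0 0.004;0 0 -0.1 0 0 0 0.004;0 0 -0.1 0 0 0 0.004;0 0 -0.1 0 0 0 0.004",
)

```text
clock: 23.53
position: [0.5699, -0.3078, 0.29]
tool_rot: [-3.14, -0.0, 1.293]
force: [0.4, -0.2, -2.0]
grip_width: 0.0182
finger_force: 88.3
```

```bash
python3 - <<'E'
from h import *
o=observe();print(o['position'],o['tool_rot'],o['grip_width'],o['force'],o["moment"])
s,t=frame("side"),frame("top"); np.savez("up.npz",s=s["color"],t=t["color"])
p=o["position"]
u,v=[int(k) for k in proj(s,[p[0],p[1],p[2]-.06])]; print("side",u,v)
a=s["color"][v-32:v+32,u-32:u+32,::-1]; u,v=[int(k) for k in proj(t,[p[0],p[1],p[2]-.06])]; print("top",u,v)
b=t["color"][v-32:v+32,u-32:u+32,::-1]
cv2.imwrite("pics/v8.png",cv2.convertScaleAbs(cv2.resize(np.hstack([a,b]),(800,400),interpolation=cv2.INTER_CUBIC),alpha=1.5))
for z in(0,-.055,-.0987): print(z,proj(s,p+[0,0,z]),proj(t,p+[0,0,z]))
E
```

```text
[ 0.56985728 -0.30782163  0.29004041] [-3.13991736e+00 -3.04555011e-04  1.29253949e+00] 0.018225800823784853 [ 0.3859497  -0.19814548 -1.96020761] [ 0.02668098  0.00592086 -0.0040397 ]
side 293 267
top 368 174
0 (np.float64(294.89358458898806), np.float64(252.29455706731395)) (np.float64(375.8637565843704), np.float64(168.11714085427735))
-0.055 (np.float64(293.5752487975774), np.float64(266.26601719941243)) (np.float64(368.90868444150544), np.float64(173.67845166960166))
-0.0987 (np.float64(292.62558076917946), np.float64(276.33040981010873)) (np.float64(363.9043644923112), np.float64(177.67993117766807))
```

View pics/v8.png

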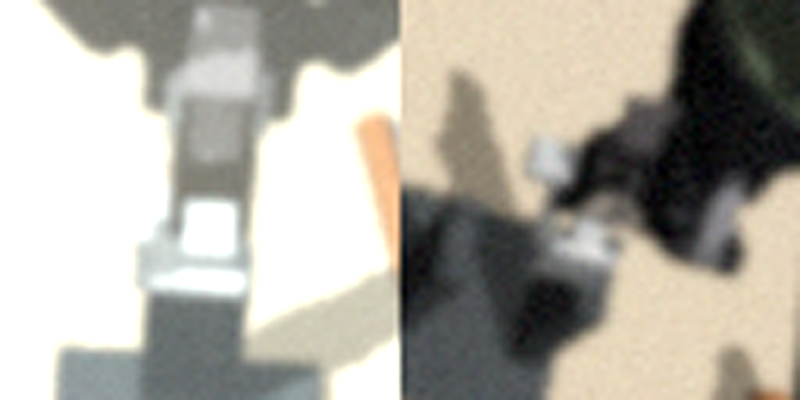

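The scale hangs free. In the side crop the bracket's back is at the left (145–165, 240–290) and the plate strip runs 145–248 at y≈280, so the fork opens towards +x (away from the robot). I'm checking its offset from the TCP numerically.

```bash
python3 - <<'E'
from h import *
s,t=frame("side"),frame("top"); o=observe(); p=o["position"]
yaw=1.2925-np.pi/2; x=np.array([np.cos(yaw),np.sin(yaw),0]); y=np.array([-np.sin(yaw),np.cos(yaw),0])
cs=lambda uv:np.round(((uv[0]-261)*6.25,(uv[1]-235)*6.25)); ct=lambda uv:np.round((400+(uv[0]-336)*6.25,(uv[1]-142)*6.25))
z0=-.1512+p[2]
for n,X,Y,Z in(("rimtop -x",-.011,0,.194),("rimtop +x",.011,0,.194),("earN -x",-.008,-.04,.128),("earN +x",.008,-.04,.128),("earN mid",0,-.035,.128),("earF",0,.033,.128),("tip near",.014,-.011,.055),("tip far",.014,.011,.055),("back near",-.024,-.014,.05),("back near top",-.024,-.014,.087),("back far top",-.024,.014,.087)):
    q=np.r_[p[:2],z0+Z]+X*x+Y*y; print(n,cs(proj(s,q)),ct(proj(t,q)))
for f,n,b in((s,"side",(280,262,26,24)),(t,"top",(356,170,20,18))):
    g=f["color"].astype(int).sum(2)//3; print(n); print(g[b[1]:b[1]+b[3],b[0]:b[0]+b[2]])
E
```

```text
rimtop -x [183.  29.] [681. 159.]
rimtop +x [257.  35.] [694. 105.]
earN -x [177. 258.] [723. 223.]
earN +x [230. 262.] [732. 186.]
earN mid [204. 245.] [715. 201.]
earF [214.  56.] [552. 155.]
tip near [239. 287.] [609. 198.]
tip far [241. 228.] [560. 184.]
back near [125. 293.] [592. 284.]
back near top [128. 240.] [619. 265.]
back far top [133. 165.] [555. 247.]
side
[[189 190 190 194 196 196 191 169 135 100  84  86  83  86  84  82  85  87
   87  85  83 112 158 183 190 187]
 [187 190 192 193 198 198 190 167 128  96  87  84  84  86  87  82  85  81
   84  82  92 117 156 184 190 187]
 [190 191 192 199 204 204 194 170 131  96  84  87  86  85  81  84  86  83
   82  83  90 119 162 185 190 191]
 [188 192 192 203 213 213 202 177 135  96  84  90  92  90  91  86  88  87
   83  85  94 128 163 184 187 187]
 [191 192 195 209 217 215 202 179 138 101  96 110 116 119 111 110 108 107
  100  92  99 136 169 185 187 187]
 [193 191 197 210 216 212 200 176 135  98 112 145 160 160 156 158 158 151
  137 110 100 138 170 185 189 188]
 [193 192 199 209 216 211 197 170 129  99 128 168 188 192 189 191 192 184
[... 2724 characters left out ...]
 114 109
   98  79]
 [ 38  50  63  75  90 111 115 128 145 151 145 138 122 102  99 108 122 128
  123 115]
 [ 37  48  56  66  87 112 124 137 154 159 156 141 124 103  96 111 130 137
  135 131]
 [ 35  45  57  64  84 100 108 124 144 155 155 140 132 120 114 122 133 137
  140 135]
 [ 41  45  57  69  78  86  88  95 113 127 128 129 124 128 131 134 139 142
  141 143]
 [ 41  54  62  68  71  76  77  78  84  91  95 101 103 113 128 134 137 140
  140 138]
 [ 40  46  50  56  59  64  69  70  73  77  78  78  83 101 119 135 140 143
  141 143]
 [ 32  31  29  31  39  43  52  62  64  67  70  70  71  94 120 136 140 141
  142 142]
 [ 24  20  21  25  22  25  32  39  52  61  62  59  71  92 123 136 138 138
  143 140]]
```

The scale hangs true under the TCP, and the side camera reads about +2.4 mm in x. I'm carrying it to behind the spindle.

Emit:
send_rows(
  plan="0.01 -0.003 0 0 0 0 0.004;0.03 -0.01 0 0 0 0 0.004;0.055 -0.018 0 0 0 0 0.004;0.08 -0.026 0 0 0 0 0.004;0.105 -0.034 0 0 0 0 0.004;0.13 -0.042 0 0 0 0 0.004;0.155 -0.05 0 0 0 0 0.004;0.18 -0.058 0 0 0 0 0.004;0.2 -0.065 0 0 0 0 0.004;0.22 -0.071 0 0 0 0 0.004",
)

```text
clock: 24.57
position: [0.5619, -0.0747, 0.2913]
tool_rot: [3.141, -0.0, 1.293]
force: [0.4, -0.8, -1.6]
grip_width: 0.0183
finger_force: 88.3
```

Emit:
send_rows(
  plan="0.02 -0.007 0 0 0 0 0.004;0.04 -0.013 0 0 0 0 0.004;0.06 -0.02 0 0 0 0 0.004;0.08 -0.026 0 0 0 0 0.004;0.095 -0.031 0 0 0 0 0.004;0.101 -0.033 0 0 0 0 0.004;0.101 -0.033 0 0 0 0 0.004;0.101 -0.033 0 0 0 0 0.004;0.101 -0.033 0 0 0 0 0.004;0.101 -0.033 0 0 0 0 0.004",
)

```text
clock: 25.4
position: [0.5584, 0.0281, 0.2912]
tool_rot: [3.142, 0.0, 1.291]
force: [0.6, 0.1, -2.2]
grip_width: 0.0188
finger_force: 88.3
```

```bash
python3 - <<'E'
from h import *
o=observe();print(o['position'],o['tool_rot'],o['grip_width'],o['force'],o["moment"])
s,t=rings({"sp":(.6,.018)})
E
```

```text
[0.55841519 0.02809591 0.29115738] [3.14150873e+00 3.90446682e-04 1.29103384e+00] 0.018762785178953873 [ 0.55810659  0.08124436 -2.19950337] [-0.0121787  -0.03814447 -0.03229865]
sp [0.6036 0.0237] [26.  26.3]
sp max() iterable argument is empty
```

Emit:
send_rows(
  plan="0 -0.001 0.015 0 0 0 0.004;0 -0.001 0.035 0 0 0 0.004;0 -0.001 0.055 0 0 0 0.004;0 -0.001 0.075 0 0 0 0.004;0 -0.001 0.095 0 0 0 0.004;0 -0.001 0.11 0 0 0 0.004;0 -0.001 0.12 0 0 0 0.004;0 -0.001 0.127 0 0 0 0.004;0 -0.001 0.127 0 0 0 0.004;0 -0.001 0.127 0 0 0 0.004",
)

```text
clock: 26.33
position: [0.5577, 0.0295, 0.1645]
tool_rot: [3.141, -0.0, 1.292]
force: [0.5, 0.6, -1.1]
grip_width: 0.0184
finger_force: 88.3
```

```bash
python3 - <<'E'
from h import *
o=observe();p=o["position"];print(p,o['tool_rot'],o['grip_width'],o['force'])
yaw=o["tool_rot"][2]-np.pi/2; x=np.array([np.cos(yaw),np.sin(yaw),0]); y=np.array([-np.sin(yaw),np.cos(yaw),0])
n=np.array([.6017,.0172,.065])-p; print("neck rel fork x,y,z",n@x,n@y,n[2]+.0987)
def avg(n,k=5):
    f=frame(n); f["color"]=np.mean([f["color"]]+[frame(n)["color"] for _ in range(k-1)],0).round().astype(np.uint8); return f
s,t=avg("side"),avg("top")
c=[]
for f in(s,t):
    u,v=[int(k) for k in proj(f,[.58,.022,.07])]; print(u-25,v-30)
    c.append(cv2.resize(f["color"][v-30:v+30,u-25:u+25,::-1],(400,480),interpolation=cv2.INTER_CUBIC))
    q=p-[0,0,.0967]
    for X,Y in((.014,-.011),(.014,.011),(.014,0),(-.024,-.014)): print(X,Y,np.round((np.array(proj(f,q+X*x+Y*y))-[u-25,v-30])*8))
    for q in((.6017,.0172,.078),(.6017,.0172,.065)): print("spindle",np.round((np.array(proj(f,q))-[u-25,v-30])*8))
cv2.imwrite("pics/v9.png",cv2.convertScaleAbs(np.hstack(c),alpha=1.4))
E
```

```text
[0.55765885 0.02946088 0.16454991] [ 3.14136728e+00 -1.09209441e-04  1.29235414e+00] 0.018394588215720584 [ 0.54640627  0.59795024 -1.10612855]
neck rel fork x,y,z 0.045714901230814634 0.0003164247256831138 -0.0008499050917909617
243 164
0.014 -0.011 [176. 269.]
0.014 0.011 [182. 223.]
0.014 0 [179. 246.]
-0.024 -0.014 [ 72. 268.]
spindle [265. 234.]
spindle [265. 256.]
218 153
0.014 -0.011 [220. 273.]
0.014 0.011 [164. 257.]
0.014 0 [192. 265.]
-0.024 -0.014 [199. 370.]
spindle [214. 180.]
spindle [215. 188.]
```

View pics/v9.png

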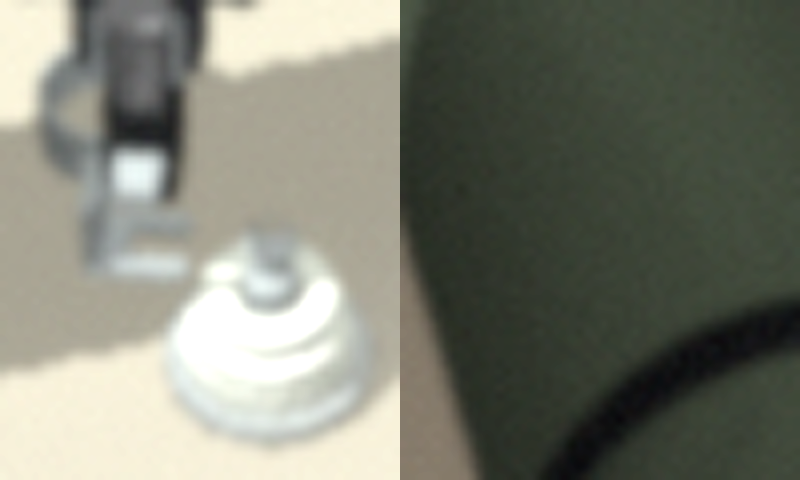

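The side crop shows the two prongs (tips at (188,225) and (188,270)) level with the neck, with the spindle head at (272,240). I'm checking the spindle's lateral position from the base contour in the same view.

```bash
python3 - <<'E'
from h import *
def avg(n,k=5):
    f=frame(n); f["color"]=np.mean([f["color"].astype(float)]+[frame(n)["color"] for _ in range(k-1)],0); return f
s=avg("side"); th=np.linspace(0,2*np.pi,200)
C=lambda c,r,z:np.array([proj(s,[c[0]+r*np.cos(a),c[1]+r*np.sin(a),z]) for a in th])
P=C((.6017,.0172),.04,0); Q=C((.6017,.0172),.04,.01)
print("pred vmax",P[:,1].max(),"u",min(P[:,0].min(),Q[:,0].min()),max(P[:,0].max(),Q[:,0].max()))
H=C((.6017,.0172),.01,.078);print("head pred u",H[:,0].min(),H[:,0].max(),"v",H[:,1].min(),H[:,1].max())
g=cv2.resize((s["color"][...,0]-s["color"][...,2]).astype(np.float32)[180:230,255:300],None,fx=1,fy=1)
np.set_printoptions(linewidth=250)
print("R-B rows 203..223, cols 270..284 mean"); print([(r,round(float((s["color"][r,270:284,0]-s["color"][r,270:284,2]).mean()),1),round(float(s["color"][r,270:284].mean()),1)) for r in range(208,224)])
print("cols at rows 206-211",[(c,round(float((s["color"][205:211,c,0]-s["color"][205:211,c,2]).mean()),1)) for c in list(range(258,270))+list(range(284,296))])
print(s["color"][188:206,268:286].mean(2).astype(int))
E
```

```text
pred vmax 219.9271263684439 u 262.8405944024922 288.9601111468987
head pred u 272.71861470891133 279.5529746618172 v 190.58658434760463 195.838700474781
R-B rows 203..223, cols 270..284 mean
[(208, 6.1, 185.7), (209, 6.2, 195.7), (210, 6.5, 186.8), (211, 6.5, 168.7), (212, 6.5, 161.0), (213, 5.9, 159.2), (214, 4.5, 156.6), (215, 1.2, 159.5), (216, -1.2, 160.7), (217, 0.3, 151.2), (218, 6.6, 143.4), (219, 14.7, 151.8), (220, 19.5, 163.5), (221, 20.5, 168.3), (222, 20.8, 169.1), (223, 20.9, 168.9)]
cols at rows 206-211 [(258, 18.7), (259, 18.5), (260, 18.5), (261, 19.2), (262, 17.9), (263, 10.8), (264, 0.9), (265, -0.7), (266, 2.7), (267, 5.6), (268, 6.2), (269, 6.1), (284, 6.1), (285, 5.5), (286, 3.9), (287, 1.4), (288, 2.1), (289, 6.7), (290, 12.6), (291, 13.9), (292, 14.2), (293, 15.3), (294, 15.6), (295, 16.7)]
[[114 114 114 114 113 112 113 113 114 115 115 114 114 113 115 114 114 113]
 [114 113 113 115 115 115 113 113 113 114 115 115 114 114 115 114 115 114]
 [115 115 114 115 115 114 113 113 112 113 113 114 114 116 115 115 114 114]
 [114 114 115 114 115 112 111 109 109 111 112 113 
[... 375 characters left out ...]
144 151 145 134 123 116]
 [147 171 184 185 180 167 154 141 125 114 112 124 140 152 153 145 131 119]
 [151 177 186 187 176 165 165 159 149 139 132 127 135 150 160 160 146 127]
 [146 165 174 171 155 153 168 174 168 158 146 128 129 153 181 190 173 144]
 [160 183 194 189 165 147 155 164 161 151 137 122 134 173 207 212 193 155]
 [188 209 216 213 187 152 138 137 137 130 120 124 157 197 217 216 192 155]
 [202 215 221 219 205 172 149 138 134 132 137 157 189 213 219 211 181 151]
 [203 210 218 221 217 204 188 178 172 175 184 199 213 219 216 197 166 149]
 [203 199 210 218 220 219 216 211 209 211 215 218 218 215 199 172 154 148]
 [208 198 196 204 213 217 218 218 217 217 217 216 209 193 169 151 151 148]]
```

Emit:
send_rows(
  plan="0.001 0.004 0 0 0 0 0.004;0.001 0.01 0 0 0 0 0.004;0.001 0.016 0 0 0 0 0.004;0.001 0.021 0 0 0 0 0.004;0.001 0.025 0 0 0 0 0.004;0.001 0.028 0 0 0 0 0.004;0.001 0.031 0 0 0 0 0.004;0.001 0.033 0 0 0 0 0.004;0.001 0.034 0 0 0 0 0.004;0.001 0.034 0 0 0 0 0.004",
)

```text
clock: 27.92
position: [0.5905, 0.0211, 0.1642]
tool_rot: [-3.142, 0.0, 1.292]
force: [0.3, 0.8, -1.0]
grip_width: 0.0181
finger_force: 88.3
```

```bash
cat > base.py <<'E'
from h import *
def base(k=4):
    f=frame("side"); c=np.mean([f["color"].astype(float)]+[frame("side")["color"] for _ in range(k-1)],0); d=c[...,0]-c[...,2]
    col=d[208:226,270:284].mean(1); i=[j for j in range(len(col)-1) if col[j]<9.7<=col[j+1]][-1]
    v=208+i+(9.7-col[i])/(col[i+1]-col[i])
    row=d[205:211].mean(0); L=[j for j in range(255,272) if row[j]>=9.3>row[j+1]][0]; Rr=[j for j in range(280,297) if row[j]<8.5<=row[j+1]][-1]
    print("base v %.2f L %.2f R %.2f"%(v,L+(row[L]-9.3)/(row[L]-row[L+1]),Rr+(8.5-row[Rr])/(row[Rr+1]-row[Rr])))
    return f,c
E
python3 - <<'E'
from base import *
o=observe();print(o["position"],o["force"],o["moment"]); base()
E
```

```text
[0.59050014 0.02109558 0.1641559 ] [ 0.31684221  0.82070146 -1.03434568] [-0.0110141   0.02654134  0.00812567]
base v 218.42 L 263.08 R 289.33
```

Emit:
send_rows(
  plan="0 0.002 0 0 0 0 0.004;0 0.004 0 0 0 0 0.004;0 0.006 0 0 0 0 0.004;0 0.008 0 0 0 0 0.004;0 0.009 0 0 0 0 0.004;0 0.01 0 0 0 0 0.004;0 0.0105 0 0 0 0 0.004;0 0.0105 0 0 0 0 0.004;0 0.0105 0 0 0 0 0.004;0 0.0105 0 0 0 0 0.004",
)

```text
clock: 28.95
position: [0.6005, 0.0183, 0.1642]
tool_rot: [-3.142, -0.0, 1.292]
force: [0.3, -0.6, -1.6]
grip_width: 0.0183
finger_force: 88.3
```

```bash
python3 - <<'E'
from base import *
o=observe();print(o["position"],o["force"],o["moment"]); base()
E
```

```text
[0.60045447 0.01828446 0.16417044] [ 0.34646564 -0.61572246 -1.61130339] [-0.01077391  0.01260503  0.02765068]
base v 218.38 L 263.01 R 289.32
```

Emit:
send_rows(
  plan="0 0 -0.002 0 0 0 0.004;0 0 -0.004 0 0 0 0.004;0 0 -0.006 0 0 0 0.004;0 0 -0.008 0 0 0 0.004;0 0 -0.01 0 0 0 0.004;0 0 -0.012 0 0 0 0.004;0 0 -0.014 0 0 0 0.004;0 0 -0.016 0 0 0 0.004;0 0 -0.018 0 0 0 0.004;0 0 -0.018 0 0 0 0.004",
)

```text
clock: 29.98
position: [0.6006, 0.0182, 0.1825]
tool_rot: [3.141, -0.0, 1.292]
force: [0.7, -0.3, -5.1]
grip_width: 0.0183
finger_force: 88.6
```

```bash
python3 - <<'E'
from base import *
o=observe();print(o["position"],o["force"],o["moment"]); base()
E
```

```text
[0.60055227 0.0182403  0.18251588] [ 0.73043879 -0.32351137 -5.1248175 ] [-0.00044034  0.04023109  0.01515982]
base v 218.38 L 263.03 R 289.34
```

Emit:
send_rows(
  plan="0 0 -0.0015 0 0 0 0.004;0 0 -0.003 0 0 0 0.004;0 0 -0.0045 0 0 0 0.004;0 0 -0.006 0 0 0 0.004;0 0 -0.0075 0 0 0 0.004;0 0 -0.009 0 0 0 0.004;0 0 -0.0105 0 0 0 0.004;0 0 -0.012 0 0 0 0.004;0 0 -0.0135 0 0 0 0.004;0 0 -0.015 0 0 0 0.004",
)

```text
clock: 31.02
position: [0.6004, 0.0182, 0.1973]
tool_rot: [-3.141, 0.0, 1.292]
force: [0.1, 0.5, -6.8]
grip_width: 0.0182
finger_force: 88.8
```

Emit:
send_rows(
  plan="0 0 -0.003 0 0 0 0.004;0 0 -0.006 0 0 0 0.004;0 0 -0.009 0 0 0 0.004;0 0 -0.012 0 0 0 0.004;0 0 -0.015 0 0 0 0.004;0 0 -0.018 0 0 0 0.004;0 0 -0.021 0 0 0 0.004;0 0 -0.024 0 0 0 0.004;0 0 -0.026 0 0 0 0.004;0 0 -0.028 0 0 0 0.004",
)

```text
clock: 31.85
position: [0.6005, 0.0183, 0.2254]
tool_rot: [3.142, -0.0, 1.292]
force: [-0.5, -0.0, -6.9]
grip_width: 0.0181
finger_force: 88.8
```

```bash
python3 - <<'E'
from base import *
o=observe();print(o["position"],o["force"],o["moment"])
try: base()
except Exception as e: print(e)
E
```

```text
[0.6005298  0.01825884 0.22544967] [-0.54025613 -0.04512234 -6.86792624] [ 0.00232997  0.01218933 -0.06209176]
base v 212.51 L 264.82 R 288.33
```

The load hangs clear (about 5 N more on the wrist). I'm holding still for over 3 s.

Emit:
send_rows(
  plan="0 0 0 0 0 0 0.004;0 0 0 0 0 0 0.004;0 0 0 0 0 0 0.004;0 0 0 0 0 0 0.004;0 0 0 0 0 0 0.004;0 0 0 0 0 0 0.004;0 0 0 0 0 0 0.004;0 0 0 0 0 0 0.004;0 0 0 0 0 0 0.004;0 0 0 0 0 0 0.004",
)

```text
clock: 32.88
position: [0.6005, 0.0183, 0.2252]
tool_rot: [3.142, -0.0, 1.292]
force: [0.2, 0.3, -6.8]
grip_width: 0.018
finger_force: 88.8
```

Emit:
send_rows(
  plan="0 0 0 0 0 0 0.004;0 0 0 0 0 0 0.004;0 0 0 0 0 0 0.004;0 0 0 0 0 0 0.004;0 0 0 0 0 0 0.004;0 0 0 0 0 0 0.004;0 0 0 0 0 0 0.004;0 0 0 0 0 0 0.004;0 0 0 0 0 0 0.004;0 0 0 0 0 0 0.004",
)

```text
clock: 33.72
position: [0.6005, 0.0183, 0.2252]
tool_rot: [3.142, -0.0, 1.293]
force: [0.1, -0.3, -7.1]
grip_width: 0.0184
finger_force: 88.8
```

Emit:
send_rows(
  plan="0 0 0 0 0 0 0.004;0 0 0 0 0 0 0.004;0 0 0 0 0 0 0.004;0 0 0 0 0 0 0.004;0 0 0 0 0 0 0.004;0 0 0 0 0 0 0.004;0 0 0 0 0 0 0.004;0 0 0 0 0 0 0.004;0 0 0 0 0 0 0.004;0 0 0 0 0 0 0.004",
)

```text
clock: 34.55
position: [0.6005, 0.0182, 0.2252]
tool_rot: [-3.142, 0.0, 1.292]
force: [-0.7, 0.3, -6.9]
grip_width: 0.0184
finger_force: 88.8
```

Emit:
send_rows(
  plan="0 0 0 0 0 0 0.004;0 0 0 0 0 0 0.004;0 0 0 0 0 0 0.004;0 0 0 0 0 0 0.004;0 0 0 0 0 0 0.004;0 0 0 0 0 0 0.004;0 0 0 0 0 0 0.004;0 0 0 0 0 0 0.004;0 0 0 0 0 0 0.004;0 0 0 0 0 0 0.004",
)

```text
clock: 35.38
position: [0.6005, 0.0183, 0.2252]
tool_rot: [-3.142, -0.0, 1.292]
force: [-0.3, 0.5, -6.6]
grip_width: 0.0182
finger_force: 88.8
```

```bash
python3 - <<'E'
from base import *
o=observe();print(o["position"],o["force"],o["moment"],np.abs(o["qd"]).max())
try: base()
except Exception as e: print(e)
t=frame("top");s=frame("side")
def mat(f,box):
    hsv=cv2.cvtColor(f["color"],cv2.COLOR_RGB2HSV);x,y,w,h=box
    m=(hsv[y:y+h,x:x+w,1]>80).astype(np.uint8)
    q=max(cv2.findContours(m,0,1)[0],key=cv2.contourArea);el=cv2.fitEllipse(q);return (el[0][0]+x,el[0][1]+y),el[1]
a,b=mat(s,(230,125,55,40)),mat(t,(125,160,52,50)); print("mat",a[1],b[1],plane(s,*a[0],.003),plane(t,*b[0],.003))
E
```

```text
[0.60048692 0.01825697 0.22517075] [-0.28311463  0.50634869 -6.58396861] [ 0.01709476 -0.01165965  0.02088442] 0.0017203174545220576
base v 212.60 L 264.68 R 288.42
mat (18.535104751586914, 28.631649017333984) (36.107215881347656, 38.15714645385742) [0.57646343 0.31226761 0.003     ] [0.58759814 0.31952147 0.003     ]
```

Emit:
send_rows(
  plan="0 0 -0.002 0 0 0 0.004;0 0 -0.006 0 0 0 0.004;0 0 -0.012 0 0 0 0.004;0 0 -0.019 0 0 0 0.004;0 0 -0.027 0 0 0 0.004;0 0 -0.035 0 0 0 0.004;0 0 -0.043 0 0 0 0.004;0 0 -0.05 0 0 0 0.004;0 0 -0.055 0 0 0 0.004;0 0 -0.058 0 0 0 0.004",
)

```text
clock: 36.52
position: [0.6007, 0.0183, 0.2841]
tool_rot: [3.141, -0.0, 1.292]
force: [0.1, -0.2, -7.1]
grip_width: 0.0185
finger_force: 88.8
```

Emit:
send_rows(
  plan="0.001 0 0 0 0 0 0.004;0.003 -0.001 0 0 0 0 0.004;0.006 -0.002 0 0 0 0 0.004;0.01 -0.0033 0 0 0 0 0.004;0.015 -0.005 0 0 0 0 0.004;0.021 -0.007 0 0 0 0 0.004;0.028 -0.0093 0 0 0 0 0.004;0.036 -0.012 0 0 0 0 0.004;0.045 -0.015 0 0 0 0 0.004;0.054 -0.018 0 0 0 0 0.004",
)

```text
clock: 37.35
position: [0.5979, 0.0764, 0.2832]
tool_rot: [-3.142, -0.0, 1.293]
force: [0.8, 0.1, -6.9]
grip_width: 0.0184
finger_force: 88.8
```

Emit:
send_rows(
  plan="0.009 -0.003 0 0 0 0 0.004;0.018 -0.006 0 0 0 0 0.004;0.027 -0.009 0 0 0 0 0.004;0.036 -0.012 0 0 0 0 0.004;0.045 -0.015 0 0 0 0 0.004;0.054 -0.018 0 0 0 0 0.004;0.063 -0.021 0 0 0 0 0.004;0.072 -0.024 0 0 0 0 0.004;0.081 -0.027 0 0 0 0 0.004;0.09 -0.03 0 0 0 0 0.004",
)

```text
clock: 38.18
position: [0.5938, 0.1708, 0.2832]
tool_rot: [-3.142, -0.0, 1.292]
force: [-0.2, 0.4, -7.3]
grip_width: 0.0183
finger_force: 88.8
```

Emit:
send_rows(
  plan="0.009 -0.003 0 0 0 0 0.004;0.018 -0.006 0 0 0 0 0.004;0.027 -0.009 0 0 0 0 0.004;0.036 -0.012 0 0 0 0 0.004;0.045 -0.015 0 0 0 0 0.004;0.054 -0.018 0 0 0 0 0.004;0.063 -0.021 0 0 0 0 0.004;0.072 -0.024 0 0 0 0 0.004;0.081 -0.027 0 0 0 0 0.004;0.089 -0.0295 0 0 0 0 0.004",
)

```text
clock: 39.02
position: [0.5899, 0.2647, 0.2832]
tool_rot: [-3.141, -0.0, 1.293]
force: [-0.1, -0.7, -7.1]
grip_width: 0.0185
finger_force: 88.9
```

Emit:
send_rows(
  plan="0.008 -0.0027 0 0 0 0 0.004;0.016 -0.0053 0 0 0 0 0.004;0.023 -0.0077 0 0 0 0 0.004;0.03 -0.01 0 0 0 0 0.004;0.036 -0.012 0 0 0 0 0.004;0.041 -0.0137 0 0 0 0 0.004;0.045 -0.015 0 0 0 0 0.004;0.048 -0.016 0 0 0 0 0.004;0.05 -0.0167 0 0 0 0 0.004;0.051 -0.017 0 0 0 0 0.004",
)

```text
clock: 39.85
position: [0.5877, 0.3175, 0.2832]
tool_rot: [-3.142, -0.0, 1.292]
force: [0.4, 0.5, -7.1]
grip_width: 0.0182
finger_force: 88.9
```

```bash
python3 - <<'E'
from h import *
o=observe();p=o["position"];print(p,o["tool_rot"],o["force"],o["moment"])
d=np.array([.588,.3195])-p[:2]; y=o["tool_rot"][2]
print("to mat tool dx,dy",d@[np.cos(y),np.sin(y)],d@[np.sin(y),-np.cos(y)])
E
```

```text
[0.58765977 0.31745912 0.28318285] [-3.14156807e+00 -1.75632360e-05  1.29248806e+00] [ 0.38837992  0.46980344 -7.07742226] [ 0.02311973 -0.01986729  0.01751593]
to mat tool dx,dy 0.002055822807753586 -0.0002335551008693986
```

Emit:
send_rows(
  plan="0.002 0 0.002 0 0 0 0.004;0.002 0 0.006 0 0 0 0.004;0.002 0 0.012 0 0 0 0.004;0.002 0 0.02 0 0 0 0.004;0.002 0 0.028 0 0 0 0.004;0.002 0 0.036 0 0 0 0.004;0.002 0 0.044 0 0 0 0.004;0.002 0 0.051 0 0 0 0.004;0.002 0 0.057 0 0 0 0.004;0.002 0 0.062 0 0 0 0.004",
)

```text
clock: 40.68
position: [0.5881, 0.3191, 0.2204]
tool_rot: [-3.141, 0.0, 1.292]
force: [0.7, 0.1, -6.8]
grip_width: 0.0183
finger_force: 88.9
```

Emit:
send_rows(
  plan="0 0 0.004 0 0 0 0.004;0 0 0.008 0 0 0 0.004;0 0 0.011 0 0 0 0.004;0 0 0.014 0 0 0 0.004;0 0 0.016 0 0 0 0.004;0 0 0.018 0 0 0 0.004;0 0 0.02 0 0 0 0.004;0 0 0.022 0 0 0 0.004;0 0 0.024 0 0 0 0.004;0 0 0.026 0 0 0 0.004",
)

```text
clock: 41.52
position: [0.5883, 0.3192, 0.1951]
tool_rot: [3.141, -0.0, 1.292]
force: [-0.5, -0.2, -5.7]
grip_width: 0.0184
finger_force: 88.8
```

```bash
python3 - <<'E'
from h import *
o=observe();p=o["position"];print(p,o["tool_rot"],o["force"],o["moment"])
E
```

```text
[0.58825758 0.3191976  0.19507667] [ 3.14148480e+00 -6.62671105e-05  1.29248633e+00] [-0.52858502 -0.24825321 -5.6672148 ] [-0.06601788 -0.05106588  0.01726499]
```

Emit:
send_rows(
  plan="0 0 0.003 0 0 0 0.004;0 0 0.006 0 0 0 0.004;0 0 0.009 0 0 0 0.004;0 0 0.012 0 0 0 0.004;0 0 0.015 0 0 0 0.004;0 0 0.018 0 0 0 0.004;0 0 0.021 0 0 0 0.004;0 0 0.024 0 0 0 0.004;0 0 0.0265 0 0 0 0.004;0 0 0.0265 0 0 0 0.004",
)

```text
clock: 42.35
position: [0.588, 0.3192, 0.1682]
tool_rot: [-3.141, 0.0, 1.293]
force: [-0.2, -0.5, -1.9]
grip_width: 0.0184
finger_force: 88.3
```

Emit:
send_rows(
  plan="0 0 0 0 0 0 0.004;0 0 0 0 0 0 0.004;0 0 0 0 0 0 0.004;0 0 0 0 0 0 0.004",
)

```text
clock: 42.68
position: [0.5883, 0.3193, 0.1688]
tool_rot: [3.141, -0.0, 1.293]
force: [0.8, -0.4, -2.9]
grip_width: 0.018
finger_force: 88.3
```

```bash
python3 - <<'E'
from h import *
o=observe();p=o["position"];print(p,o["tool_rot"],o["force"],o["moment"])
s=frame("side"); d=s["color"].astype(int)
u,v=[int(k) for k in proj(s,[.588,.319,.04])]
np.set_printoptions(linewidth=250)
c=d[v-22:v+16,u-22:u+20]; print(u,v); print(c.mean(2).astype(int)[::1])
E
```

```text
[0.58826278 0.31925284 0.16883951] [ 3.14145544e+00 -1.67077024e-04  1.29251511e+00] [ 0.75465685 -0.41199472 -2.87649858] [-0.04579025 -0.00499868  0.05139559]
254 135
[[163 163 164 ... 163 163 168]
 [165 164 163 ... 163 166 165]
 [164 163 165 ... 163 165 164]
 ...
 [164 163 164 ... 139 150 161]
 [164 164 165 ... 143 159 163]
 [164 164 164 ... 151 160 163]]
```

Emit:
send_rows(
  plan="0 -0.002 0 0 0 0 0.004;0 -0.004 0 0 0 0 0.004;0 -0.007 0 0 0 0 0.004;0 -0.01 0 0 0 0 0.004;0 -0.013 0 0 0 0 0.004;0 -0.016 0 0 0 0 0.004;0 -0.018 0 0 0 0 0.004;0 -0.02 0 0 0 0 0.004;0 -0.02 0 0 0 0 0.004;0 -0.02 0 0 0 0 0.004",
)

```text
clock: 43.57
position: [0.569, 0.3248, 0.1687]
tool_rot: [3.142, -0.0, 1.293]
force: [-0.0, 0.3, -2.4]
grip_width: 0.018
finger_force: 88.3
```

```bash
python3 - <<'E'
from h import *
o=observe();p=o["position"];print(p,o["tool_rot"],o["force"],o["moment"])
E
```

```text
[0.56897484 0.32475023 0.16874767] [ 3.14151843e+00 -6.47568564e-05  1.29255328e+00] [-0.04788061  0.3216597  -2.4466223 ] [ 0.05110545  0.00301846 -0.01141521]
```

Emit:
send_rows(
  plan="0 -0.004 0 0 0 0 0.004;0 -0.009 0 0 0 0 0.004;0 -0.015 0 0 0 0 0.004;0 -0.021 0 0 0 0 0.004;0 -0.027 0 0 0 0 0.004;0 -0.032 0 0 0 0 0.004;0 -0.036 0 0 0 0 0.004;0 -0.04 0 0 0 0 0.004;0 -0.04 0 0 0 0 0.004;0 -0.04 0 0 0 0 0.004",
)

```text
clock: 44.4
position: [0.5305, 0.3357, 0.1688]
tool_rot: [3.141, -0.0, 1.293]
force: [-1.0, 0.0, -3.0]
grip_width: 0.0183
finger_force: 88.3
```

Emit:
send_rows(
  plan="0 0 -0.01 0 0 0 0.004;0 0 -0.025 0 0 0 0.004;0 0 -0.045 0 0 0 0.004;0 0 -0.065 0 0 0 0.004;0 0 -0.085 0 0 0 0.004;0 0 -0.1 0 0 0 0.004;0 0 -0.115 0 0 0 0.004;0 0 -0.123 0 0 0 0.004;0 0 -0.123 0 0 0 0.004;0 0 -0.123 0 0 0 0.004",
)

```text
clock: 45.23
position: [0.5306, 0.3355, 0.2917]
tool_rot: [3.141, -0.0, 1.292]
force: [0.1, 0.0, -2.4]
grip_width: 0.0184
finger_force: 88.4
```

```bash
python3 - <<'E'
from h import *
o=observe();p=o["position"];print(p,o["tool_rot"],o["force"])
y=o["tool_rot"][2]; d=np.array([.5703,-.308])-p[:2]
print("to stand",d@[np.cos(y),np.sin(y)],d@[np.sin(y),-np.cos(y)])
E
```

```text
[0.53062219 0.3355404  0.29165445] [ 3.14139479e+00 -1.40650067e-04  1.29223535e+00] [ 0.14797919  0.03299227 -2.39587294]
to stand -0.6078229870277941 0.21510415502331234
```

Emit:
send_rows(
  plan="-0.008 0.003 0 0 0 0 0.004;-0.024 0.0085 0 0 0 0 0.004;-0.045 0.016 0 0 0 0 0.004;-0.068 0.024 0 0 0 0 0.004;-0.091 0.032 0 0 0 0 0.004;-0.114 0.04 0 0 0 0 0.004;-0.137 0.0485 0 0 0 0 0.004;-0.16 0.0565 0 0 0 0 0.004;-0.183 0.065 0 0 0 0 0.004;-0.206 0.073 0 0 0 0 0.004",
)

```text
clock: 46.07
position: [0.5436, 0.1155, 0.2908]
tool_rot: [-3.14, 0.001, 1.292]
force: [1.2, 0.4, -2.0]
grip_width: 0.0181
finger_force: 88.3
```

Emit:
send_rows(
  plan="-0.023 0.008 0 0 0 0 0.004;-0.046 0.016 0 0 0 0 0.004;-0.069 0.0245 0 0 0 0 0.004;-0.092 0.0325 0 0 0 0 0.004;-0.115 0.0405 0 0 0 0 0.004;-0.138 0.049 0 0 0 0 0.004;-0.161 0.057 0 0 0 0 0.004;-0.184 0.065 0 0 0 0 0.004;-0.207 0.073 0 0 0 0 0.004;-0.228 0.081 0 0 0 0 0.004",
)

```text
clock: 46.9
position: [0.5584, -0.1261, 0.2908]
tool_rot: [-3.14, 0.001, 1.292]
force: [0.2, -0.7, -1.9]
grip_width: 0.0183
finger_force: 88.3
```

Emit:
send_rows(
  plan="-0.021 0.007 0 0 0 0 0.004;-0.042 0.015 0 0 0 0 0.004;-0.063 0.022 0 0 0 0 0.004;-0.084 0.0295 0 0 0 0 0.004;-0.105 0.037 0 0 0 0 0.004;-0.125 0.044 0 0 0 0 0.004;-0.143 0.0505 0 0 0 0 0.004;-0.158 0.056 0 0 0 0 0.004;-0.168 0.059 0 0 0 0 0.004;-0.174 0.061 0 0 0 0 0.004",
)

```text
clock: 47.73
position: [0.5696, -0.3094, 0.291]
tool_rot: [-3.141, 0.0, 1.291]
force: [1.1, 0.0, -1.5]
grip_width: 0.018
finger_force: 88.3
```

Emit:
send_rows(
  plan="0 0 0 0 0 0 0.004;0 0 0 0 0 0 0.004;0 0 0 0 0 0 0.004;0 0 0 0 0 0 0.004",
)

```text
clock: 48.07
position: [0.5705, -0.3069, 0.2919]
tool_rot: [3.141, -0.0, 1.294]
force: [-0.0, 0.2, -1.4]
grip_width: 0.0183
finger_force: 88.3
```

```bash
python3 - <<'E'
from h import *
o=observe();p=o["position"];print(p,o["tool_rot"],o["force"])
y=o["tool_rot"][2]; d=np.array([.5703,-.308])-p[:2]
print("to stand",d@[np.cos(y),np.sin(y)],d@[np.sin(y),-np.cos(y)])
# is spindle upright & centred on mat: base/rings contours vs cork
s,t=frame("side"),frame("top")
for f,b in((s,(225,105,65,65)),(t,(120,155,60,60))):
    x,y,w,h=b; c=f["color"][y:y+h,x:x+w]; hsv=cv2.cvtColor(c,cv2.COLOR_RGB2HSV)
    cork=(hsv[...,1]>80).astype(np.uint8); hull=cv2.convexHull(max(cv2.findContours(cork,0,1)[0],key=cv2.contourArea))
    hm=cv2.fillConvexPoly(np.zeros_like(cork),hull,1); ob=hm&(hsv[...,1]<60).astype(np.uint8)
    q=max(cv2.findContours(ob,0,1)[0],key=cv2.contourArea); e=cv2.fitEllipse(q); m=cv2.fitEllipse(hull)
    print("mat",plane(f,m[0][0]+x,m[0][1]+y,.003),"obj",e[1],plane(f,e[0][0]+x,e[0][1]+y,.01))
    for r in range(0,h,2): print("".join("o" if hm[r,k] and hsv[r,k,1]<60 else "#" if cork[r,k] else "W" if hsv[r,k,1]<18 else "." for k in range(w)))
E
```

```text
[ 0.57048806 -0.3069417   0.29185118] [ 3.14137249e+00 -3.72556069e-04  1.29374747e+00] [-0.02226486  0.23103093 -1.3866977 ]
to stand -0.0010693839271135178 0.00010857298592432892Traceback (most recent call last):
  File "<stdin>", line 9, in <module>
ValueError: max() iterable argument is empty
```

Emit:
send_rows(
  plan="-0.001 0 0.015 0 0 0 0.004;-0.001 0 0.035 0 0 0 0.004;-0.001 0 0.055 0 0 0 0.004;-0.001 0 0.075 0 0 0 0.004;-0.001 0 0.09 0 0 0 0.004;-0.001 0 0.105 0 0 0 0.004;-0.001 0 0.118 0 0 0 0.004;-0.001 0 0.126 0 0 0 0.004;-0.001 0 0.13 0 0 0 0.004;-0.001 0 0.13 0 0 0 0.004",
)

```text
clock: 49.0
position: [0.5698, -0.3087, 0.1612]
tool_rot: [-3.141, -0.0, 1.293]
force: [0.0, -0.4, -2.3]
grip_width: 0.0184
finger_force: 88.3
```

Emit:
send_rows(
  plan="0 0 0.002 0 0 0 0.004;0 0 0.004 0 0 0 0.004;0 0 0.006 0 0 0 0.004;0 0 0.008 0 0 0 0.004;0 0 0.009 0 0 0 0.004;0 0 0.009 0 0 0 0.004;0 0 0.009 0 0 0 0.004;0 0 0.009 0 0 0 0.004",
)

```text
clock: 49.67
position: [0.57, -0.309, 0.1528]
tool_rot: [3.141, 0.0, 1.292]
force: [0.2, 0.4, -2.2]
grip_width: 0.0187
finger_force: 88.3
```

Emit:
send_rows(
  plan="0.0005 0 0.0005 0 0 0 0.004;0.0005 0 0.001 0 0 0 0.004;0.0005 0 0.0015 0 0 0 0.004;0.0005 0 0.002 0 0 0 0.004;0.0005 0 0.002 0 0 0 0.004;0.0005 0 0.002 0 0 0 0.004",
)

```text
clock: 50.17
position: [0.5704, -0.3086, 0.1513]
tool_rot: [3.141, 0.0, 1.292]
force: [-0.5, 1.0, 6.9]
grip_width: 0.0181
finger_force: 87.9
```

The ears seated at the same height as at the start. I'm releasing and rising.

Emit:
send_rows(
  plan="0 0 -0.0005 0 0 0 0.004;0 0 -0.0005 0 0 0 0.01;0 0 -0.0005 0 0 0 0.02;0 0 -0.0005 0 0 0 0.035;0 0 -0.0005 0 0 0 0.06;0 0 -0.0005 0 0 0 0.06;0 0 -0.0005 0 0 0 0.06;0 0 -0.0005 0 0 0 0.06",
  grip_force=30,
)

```text
clock: 50.83
position: [0.5701, -0.3085, 0.1511]
tool_rot: [-3.142, -0.0, 1.292]
force: [-0.4, -0.0, -0.3]
grip_width: 0.0598
finger_force: 0.0
```

Emit:
send_rows(
  plan="0 0 -0.015 0 0 0 0.06;0 0 -0.035 0 0 0 0.06;0 0 -0.06 0 0 0 0.06;0 0 -0.09 0 0 0 0.06;0 0 -0.12 0 0 0 0.06;0 0 -0.14 0 0 0 0.06;-0.03 -0.03 -0.14 0 0 0 0.06;-0.06 -0.06 -0.14 0 0 0 0.06;-0.09 -0.09 -0.14 0 0 0 0.06;-0.1 -0.12 -0.14 0 0 0 0.06",
)

```text
clock: 51.67
position: [0.4243, -0.3746, 0.2911]
tool_rot: [-3.141, 0.001, 1.289]
force: [-0.1, -1.0, 0.1]
grip_width: 0.06
finger_force: 0.0
```

```bash
python3 - <<'E'
from h import *
o=observe();p=o["position"];print(p,o["tool_rot"],o["force"],o["grip_width"])
s,t=frame("side"),frame("top")
# stand/scale unchanged vs before?
z=np.load("st.npz")
for f,k,b in((s,"s",(264,262,50,70)),(t,"t",(326,165,50,52))):
    x,y,w,h=b; a=cv2.absdiff(f["color"][y:y+h,x:x+w],z[k][y:y+h,x:x+w]).max(2); print(k,"diff px>40",int((a>40).sum()),a.mean())
for f,b in((t,(120,155,60,60)),(s,(225,105,65,65))):
    x,y,w,h=b; c=f["color"][y:y+h,x:x+w]; hsv=cv2.cvtColor(c,cv2.COLOR_RGB2HSV)
    cork=(hsv[...,1]>80).astype(np.uint8)
    for r in range(0,h,2): print("".join("#" if cork[r,k] else "W" if hsv[r,k,1]<25 else "." for k in range(w)))
    if cork.sum()<50: continue
    hull=cv2.convexHull(max(cv2.findContours(cork,0,1)[0],key=cv2.contourArea))
    hm=cv2.fillConvexPoly(np.zeros_like(cork),hull,1); ob=hm&(hsv[...,1]<60).astype(np.uint8)
    q=max(cv2.findContours(ob,0,1)[0],key=cv2.contourArea); e=cv2.fitEllipse(q); m=cv2.fitEllipse(hull)
    print("mat",plane(f,m[0][0]+x,m[0][1]+y,.003),"obj",e[1],plane(f,e[0][0]+x,e[0][1]+y,.009))
E
```

```text
[ 0.4243134  -0.37458316  0.2910588 ] [-3.14143642e+00  1.37452520e-03  1.28933439e+00] [-0.05873573 -1.0231926   0.05722171] 0.06000688472953073
s diff px>40 7 14.957428571428572
t diff px>40 2 7.835
............................................................
............................................................
............................................................
............................................................
............................................................
............................................................
.........................#############......................
.....................#####################..................
..................##########################................
................#######....WWWW.WWW..#########..............
..............#######..WWWWWWWWWWWWWWW..#######.............
.............######..WWWWWWWWWWWWWWWWWWW.#######............
............######..WWWWWWWWWWWWWWWWWWWWWW#######...........
............#####..WWWWWWWWWWWWWWWWWWWWWWW.#######..........
...........######..WWWWWWWWWWWWWWWWWWWWWWW.##
[... 2645 characters left out ...]
.........................####.........................
.................................................................
.................................................................
.................................W...............................
.................................W...............................
.................................................................
.................................................................
...............................WWW...............................
...............................WWWWWWWW..........................
mat [0.62084515 0.30820679 0.003     ] obj (4.500184059143066, 13.184209823608398) [0.61966653 0.30856955 0.009     ]
```

```bash
python3 -c "
from workcell import bot; print(bot.job_done())"
```

```text
the job is handed in; nothing more can be done
None
```

The job is handed in: the three white rings found (66, 59 and 52 mm) are stacked on the spindle. It was weighed with a hold of over 3 s, then carried on the scale to the mat, about 3 mm off centre by camera. The scale is back in its stand. No 45 mm ring was seen, and no score came back.

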